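Stand up and cap the fallen post sockets

ROBOT

A 6-joint arm with a two-finger parallel gripper is mounted at the origin on the work surface. World frame = base frame: x ahead of the robot, y to its left, z up, the work surface at z = 0. Lengths are in m, angles in rad, forces in N, time in s.
With the tool pointing down it reaches from about 0.375 to 0.925 m from the base axis. Payload 5.7 kg.
Tool frame: the origin (TCP) lies on the centre line of the jaws, within the pads' length; the fingertips stand 17 mm ahead of it and the grasp point (between the pads) lies 2 mm behind it; x points along the fingers, y is the direction in which the jaws open and shut, and the axes are right-handed (so a half turn about x gives the same grasp; the last joint's range is limited). The gripper opens to 85 mm and grips with 20 to 120 N. Pads are 22 mm wide; open, the fingers measure 114 mm over their backs; the gripper's body (76 mm by 85 mm) begins 54 mm behind the grasp point. The pads swing forward as they close: fully open they stand 13 mm farther back than shut.
Start: joints at [1.188, 0.359, 1.51, -0, 1.272, -0.115], TCP at [0.159, 0.579, 0.248] pointing down, gripper open.
Joint ranges: [-2.97, 2.97], [-1.01, 2.36], [0.21, 2.38], [-0.96, 4.11], [0.2, 2.71], [-2.98, 2.98]. Speed limits (rad/s): [2.39, 2.39, 3.14, 3.14, 3.14, 3.14].

INTERFACE

Orientations are given as a unit quaternion [w, x, y, z].
In Python, from cell import bot, cams, job gives the robot as it stands.
- The arm moves only by the tool play_rows, never from a script. Its argument "rows" is one flat list of numbers, 7 for each row, row after row: the shift along the tool's x, y, z in cm, then the turn, a rotation vector about the tool's x, y, z in rad, then the closure in counts, from 0 (fully open) to 255 (shut). In form: [dx, dy, dz, rx, ry, rz, grip, dx, dy, dz, rx, ry, rz, grip, ...]. A call has 1 to 12 rows; each row shifts and turns the commanded pose from where the row before left it, along the tool's axes as they then stand; what a row does not reach is not made up. A row lasts 1/10 s, in which the tool goes at most 50 mm and 8.59 degrees, less where a joint would pass 70% of its speed; a pose out of reach is approached as far as the arm can. A call with a gripper value outside its range is refused whole. The fingers move at their own pace and stop on an object; "force" is the grip in N (left out, the last holds). Time passes only in rows, so rows that do not move let the fingers close. It gives the time, the measured TCP pose, the force and the opening at its end, in the units of the state.
- bot.sense(): the state, without advancing time (a new reading comes with each control period).
- cams.grab_frame(name): name is "side" or "top"; returns the picture (384x512x3 uint8, red, green, blue); there is no depth.
- cams.camera_model(name): a dict with "fx", "fy", "cx", "cy" (pixels), "eye" and "attitude" of the camera in the world. Camera axes: x right, y up, looking along -z (the intrinsics and any distortion apply to the point x, -y, -z); pixel columns grow to the right and rows downward; lengths in m; the calibration is good to about 2 mm. A picture is of the moment at which its call begins. camera_model takes no time and is no camera call.
- job.job_done(): hands the job in, once; it reports no verdict.
The state is a dict: "time_s": time; "joint_pos": joint angles; "qvel": joint speeds; "joint_efforts": joint torques, N m; "tool_pos": TCP position; "orientation": TCP orientation; "ft_force": force on the tool from outside, world axes, zero at the start; "ft_torque": the same for the moment, N m; "gripper_width": opening from 0.0 (shut) to 1.0 (fully open).
Only numpy, scipy, OpenCV 4.12 (cv2) and the standard library are available. Lean on these libraries where they do the work, as an engineer would, in place of code of your own. Each camera call takes 0.05 s, during which the arm holds its last target.

TASK

Take the lid off the round tub by its knob and lay it flat on the bench, knob up. Stand every fallen post socket upright on its square foot on the bench and put one cap from the tub on each, plug in the pipe, seated level on its rim; leave any spare cap in the tub. When all are capped, put the lid back on the tub so that it sits level and fully home, and leave the other things on the bench where they are.

Things in the scene. Friction and masses are not known exactly. Their poses are not given: they have to be found in the camera images.
- post_a: Steel post socket, 0.5 kg: pipe stub (outside 50 mm, bore 42 mm) welded on the middle of a square foot plate 90 x 90 x 8 mm, 130 mm tall in all. Starts fallen over, resting on a foot edge and its mouth rim, mouth roughly towards the robot. Origin: centre of the foot's underside; own z runs up the pipe to the open mouth (rim at z = 130 mm). One of the three may be absent.
- post_b: Steel post socket, 0.5 kg: pipe stub (outside 50 mm, bore 42 mm) welded on the middle of a square foot plate 90 x 90 x 8 mm, 130 mm tall in all. Starts fallen over, resting on a foot edge and its mouth rim, mouth roughly towards the robot. Origin: centre of the foot's underside; own z runs up the pipe to the open mouth (rim at z = 130 mm). One of the three may be absent.
- post_c: Steel post socket, 0.5 kg: pipe stub (outside 50 mm, bore 42 mm) welded on the middle of a square foot plate 90 x 90 x 8 mm, 130 mm tall in all. Starts fallen over, resting on a foot edge and its mouth rim, mouth roughly towards the robot. Origin: centre of the foot's underside; own z runs up the pipe to the open mouth (rim at z = 130 mm). One of the three may be absent.
- cap_a: Black plastic cap, 50 g, one of three alike: disc 62 mm across, 5 mm thick; plug below it 33 mm across, 9 mm long; round knob above it 22 mm across, 26 mm tall. Origin: centre of the disc's underside, which seats on a post's rim; own z up through the knob (top at z = 31 mm). Starts in the tub, standing on its plug, 46 mm from the tub's axis.
- cap_b: Black plastic cap, 50 g, one of three alike: disc 62 mm across, 5 mm thick; plug below it 33 mm across, 9 mm long; round knob above it 22 mm across, 26 mm tall. Origin: centre of the disc's underside, which seats on a post's rim; own z up through the knob (top at z = 31 mm). Starts in the tub, standing on its plug, 46 mm from the tub's axis.
- cap_c: Black plastic cap, 50 g, one of three alike: disc 62 mm across, 5 mm thick; plug below it 33 mm across, 9 mm long; round knob above it 22 mm across, 26 mm tall. Origin: centre of the disc's underside, which seats on a post's rim; own z up through the knob (top at z = 31 mm). Starts in the tub, standing on its plug, 46 mm from the tub's axis.
- tub: Round open aluminium tub holding the caps, fixed to the bench: 188 mm across outside, 180 mm inside, 62 mm high, floor 5 mm thick. It stands at the left or the right of the bench; a reel of wire stands on the other side. Origin: centre of its underside, z up.
- lid: Loose round aluminium lid, 0.35 kg: disc 200 mm across, 4 mm thick; step below it 166 mm across, 6 mm deep, that drops into the tub; black knob in the middle, 28 mm across, from z = 10 to 38 mm. Origin: centre of the disc's underside (62 mm up when on the tub, 6 mm when flat on the bench); own z up through the knob.
- wire_reel: Reel of copper-coloured welding wire lying flat, 190 mm across, 57 mm high, fixed to the bench across the bench from the tub. Origin: centre of its underside.
- wire_brush: Wire brush: wooden back 150 x 26 mm with a brass bristle block, 28 mm high, lying flat. Origin: centre of its underside. Leave it alone.
- magnet: Welding magnet: flat red square block 75 x 75 x 18 mm lying on the bench. Origin: centre of its underside. Leave it alone.

How it is judged:
On the way, in this order (a step that is already met when the one before it is completed fails the run):
1. the lid has been taken off the tub and lies flat on the bench, knob up (height (world z) of lid below 0.012 m and angle between lid's own z axis and vertical below 0.06 rad and horizontal distance between lid and tub above 0.18 m and contact force between the fingers and lid below 0.1 N), for 0.2 s.
2. every post stands upright with a cap seated on it while the tub is still open (horizontal distance between lid and tub above 0.1 m and angle between each of post_a, post_b, post_c's own z axis and vertical below 0.07 rad and height (world z) of each of post_a, post_b, post_c below 0.006 m and linear speed of each of post_a, post_b, post_c below 0.02 m/s and ((z of cap_a in the frame of post_a between 0.126 and 0.134 m and horizontal distance between cap_a and post_a below 0.014 m and angle between cap_a's own z axis and vertical below 0.07 rad) or (z of cap_b in the frame of post_a between 0.126 and 0.134 m and horizontal distance between cap_b and post_a below 0.014 m and angle between cap_b's own z axis and vertical below 0.07 rad) or (z of cap_c in the frame of post_a between 0.126 and 0.134 m and horizontal distance between cap_c and post_a below 0.014 m and angle between cap_c's own z axis and vertical below 0.07 rad)) and ((z of cap_a in the frame of post_b between 0.126 and 0.134 m and horizontal distance between cap_a and post_b below 0.014 m and angle between cap_a's own z axis and vertical below 0.07 rad) or (z of cap_b in the frame of post_b between 0.126 and 0.134 m and horizontal distance between cap_b and post_b below 0.014 m and angle between cap_b's own z axis and vertical below 0.07 rad) or (z of cap_c in the frame of post_b between 0.126 and 0.134 m and horizontal distance between cap_c and post_b below 0.014 m and angle between cap_c's own z axis and vertical below 0.07 rad)) and ((z of cap_a in the frame of post_c between 0.126 and 0.134 m and horizontal distance between cap_a and post_c below 0.014 m and angle between cap_a's own z axis and vertical below 0.07 rad) or (z of cap_b in the frame of post_c between 0.126 and 0.134 m and horizontal distance between cap_b and post_c below 0.014 m and angle between cap_b's own z axis and vertical below 0.07 rad) or (z of cap_c in the frame of post_c between 0.126 and 0.134 m and horizontal distance between cap_c and post_c below 0.014 m and angle between cap_c's own z axis and vertical below 0.07 rad))), for 0.2 s.
At the end, for the whole second after the job is handed in: Every post stands at rest on its foot (within 4 degrees) with a cap seated level on its rim (within 4 mm, plug in the bore); spare caps are in the tub; the lid is on the tub, level within 2 degrees, within 4 mm of fully down and 14 mm of centre (angle between each of post_a, post_b, post_c's own z axis and vertical below 0.07 rad and height (world z) of each of post_a, post_b, post_c below 0.006 m and linear speed of each of post_a, post_b, post_c, lid below 0.02 m/s and ((z of cap_a in the frame of post_a between 0.126 and 0.134 m and horizontal distance between cap_a and post_a below 0.014 m and angle between cap_a's own z axis and vertical below 0.07 rad) or (z of cap_b in the frame of post_a between 0.126 and 0.134 m and horizontal distance between cap_b and post_a below 0.014 m and angle between cap_b's own z axis and vertical below 0.07 rad) or (z of cap_c in the frame of post_a between 0.126 and 0.134 m and horizontal distance between cap_c and post_a below 0.014 m and angle between cap_c's own z axis and vertical below 0.07 rad)) and ((z of cap_a in the frame of post_b between 0.126 and 0.134 m and horizontal distance between cap_a and post_b below 0.014 m and angle between cap_a's own z axis and vertical below 0.07 rad) or (z of cap_b in the frame of post_b between 0.126 and 0.134 m and horizontal distance between cap_b and post_b below 0.014 m and angle between cap_b's own z axis and vertical below 0.07 rad) or (z of cap_c in the frame of post_b between 0.126 and 0.134 m and horizontal distance between cap_c and post_b below 0.014 m and angle between cap_c's own z axis and vertical below 0.07 rad)) and ((z of cap_a in the frame of post_c between 0.126 and 0.134 m and horizontal distance between cap_a and post_c below 0.014 m and angle between cap_a's own z axis and vertical below 0.07 rad) or (z of cap_b in the frame of post_c between 0.126 and 0.134 m and horizontal distance between cap_b and post_c below 0.014 m and angle between cap_b's own z axis and vertical below 0.07 rad) or (z of cap_c in the frame of post_c between 0.126 and 0.134 m and horizontal distance between cap_c and post_c below 0.014 m and angle between cap_c's own z axis and vertical below 0.07 rad)) and ((z of cap_a in the frame of post_a between 0.126 and 0.134 m and horizontal distance between cap_a and post_a below 0.014 m and angle between cap_a's own z axis and vertical below 0.07 rad) or (z of cap_a in the frame of post_b between 0.126 and 0.134 m and horizontal distance between cap_a and post_b below 0.014 m and angle between cap_a's own z axis and vertical below 0.07 rad) or (z of cap_a in the frame of post_c between 0.126 and 0.134 m and horizontal distance between cap_a and post_c below 0.014 m and angle between cap_a's own z axis and vertical below 0.07 rad) or (horizontal distance between cap_a and tub below 0.09 m and height (world z) of cap_a below 0.05 m)) and ((z of cap_b in the frame of post_a between 0.126 and 0.134 m and horizontal distance between cap_b and post_a below 0.014 m and angle between cap_b's own z axis and vertical below 0.07 rad) or (z of cap_b in the frame of post_b between 0.126 and 0.134 m and horizontal distance between cap_b and post_b below 0.014 m and angle between cap_b's own z axis and vertical below 0.07 rad) or (z of cap_b in the frame of post_c between 0.126 and 0.134 m and horizontal distance between cap_b and post_c below 0.014 m and angle between cap_b's own z axis and vertical below 0.07 rad) or (horizontal distance between cap_b and tub below 0.09 m and height (world z) of cap_b below 0.05 m)) and ((z of cap_c in the frame of post_a between 0.126 and 0.134 m and horizontal distance between cap_c and post_a below 0.014 m and angle between cap_c's own z axis and vertical below 0.07 rad) or (z of cap_c in the frame of post_b between 0.126 and 0.134 m and horizontal distance between cap_c and post_b below 0.014 m and angle between cap_c's own z axis and vertical below 0.07 rad) or (z of cap_c in the frame of post_c between 0.126 and 0.134 m and horizontal distance between cap_c and post_c below 0.014 m and angle between cap_c's own z axis and vertical below 0.07 rad) or (horizontal distance between cap_c and tub below 0.09 m and height (world z) of cap_c below 0.05 m)) and z of lid in the frame of tub between 0.059 and 0.066 m and angle between lid's own z axis and vertical below 0.035 rad and horizontal distance between lid and tub below 0.014 m); the robot touches nothing.
It fails at once if the wire brush is moved more than 40 mm (distance of wire_brush from where it was at the start of the episode above 0.04 m).
It fails at once if the magnet is moved more than 40 mm (distance of magnet from where it was at the start of the episode above 0.04 m).
Of post_a, post_b, post_c only 2 to 3 are there at a start; the rules pass over those that are not, and their reading is None.
At some moment in a run one of post_a, post_b, post_c, lid may be knocked a few centimetres aside while the robot is not near it.
It also fails if it takes over 210 s, if anything falls off the work surface, if the arm or the gripper's body presses on something with over 40 N, if the wrist force passes 120 N, or if a joint passes its speed limit or range.

## Working session

There is one attempt and no reset: what is moved stays moved. The work goes in short steps, Python scripts to look and compute and a tool call to move; the robot and the scene stay as the last step left them, time stands still between calls to the robot, and variables do not carry over. Pictures are saved under pics/ and viewed, and the job is handed in when it is done.

Besides the shell and the picture viewer there is one more tool, called after "Emit:" as a command line: name --argument value ..., lists and objects as JSON in quotes. play_rows: Moves the arm, as the interface text tells. Its arguments: {"type":"object","properties":{"rows":{"type":"array","items":{"type":"number"}},"force":{"type":"number"}},"required":["rows"]}

```bash
ls; mkdir -p pics; python3 - <<'E'
from cell import bot,cams,job
import cv2
print(bot.sense())
for n in ("side","top"):
    print(n,cams.camera_model(n))
    cv2.imwrite(f"pics/{n}0.png",cams.grab_frame(n)[:,:,::-1])
E
```

```text
pics
{'time_s': 0.0, 'joint_pos': array([ 1.18788124e+00,  3.59504187e-01,  1.51141708e+00,  1.19495371e-05,
        1.27249073e+00, -1.15120064e-01]), 'qvel': array([-9.20159010e-04,  2.21657917e-03,  2.82874923e-04,  1.88877116e-03,
       -2.04249115e-05,  1.53064029e-03]), 'joint_efforts': array([ 2.10553776e-04, -5.27619052e+01, -2.78621221e+01, -3.60342628e-04,
        1.31704347e-02, -6.20146835e-06]), 'tool_pos': array([0.15853965, 0.57801696, 0.24745988]), 'orientation': array([ 0.70061465,  0.09377598,  0.70093953, -0.09502077]), 'ft_force': array([-0.498518  , -0.31240993,  0.53528501]), 'ft_torque': array([ 0.01330388, -0.017949  ,  0.02026185]), 'gripper_width': 0.9986428285933484}
side {'fx': 413.787273290733, 'fy': 413.787273290733, 'cx': 256.95055889796436, 'cy': 193.63556534828814, 'eye': array([ 0.06018979, -0.5612178 ,  0.87815219]), 'attitude': array([ 0.86539295,  0.34347332, -0.13325403, -0.33965346])}
top {'fx': 349.6665468975064, 'fy': 349.6665468975064, 'cx': 254.76318554786636, 'cy': 188.15781352531633, 'eye': array([0.37950794, 0.00852784, 1.04085769]), 'attitude': array([-0.69345695, -0.06682041,  0.0669184 ,  0.71426495])}
```

View pics/side0.png

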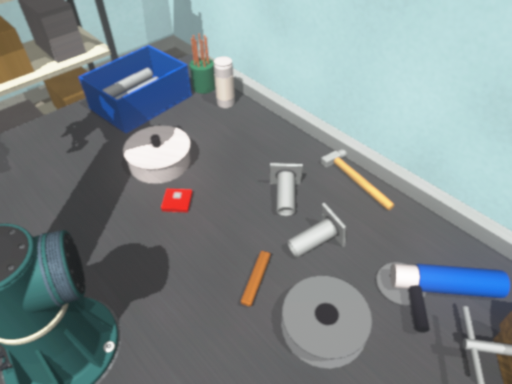

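View pics/top0.png

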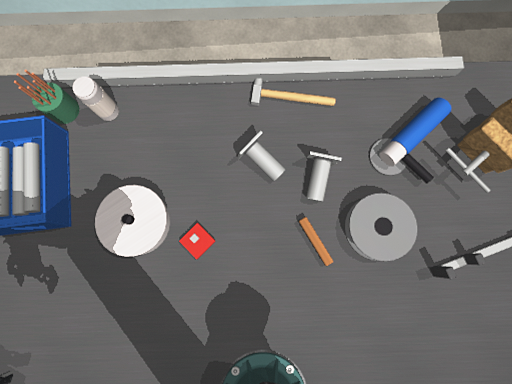

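```bash
cat > h.py <<'E'
import numpy as np, cv2
from scipy.spatial.transform import Rotation as R
from cell import bot,cams,job
def Rq(q): return R.from_quat([q[1],q[2],q[3],q[0]])
CM={n:cams.camera_model(n) for n in("side","top")}
def p2w(n,u,v,z):
    m=CM[n]; d=Rq(m["attitude"]).apply([(u-m["cx"])/m["fx"],-(v-m["cy"])/m["fy"],-1])
    return m["eye"]+d*(z-m["eye"][2])/d[2]
def w2p(n,P):
    m=CM[n]; c=Rq(m["attitude"]).inv().apply(np.asarray(P,float)-m["eye"])
    c=np.atleast_2d(c); r=np.c_[m["cx"]+m["fx"]*c[:,0]/-c[:,2], m["cy"]-m["fy"]*c[:,1]/-c[:,2]]
    return r
def snap(n,f,box=None,s=1,draw=None):
    im=cams.grab_frame(n)[:,:,::-1].copy()
    if box is None: box=(0,0,512,384)
    x0,y0,x1,y1=box
    im=cv2.resize(im[y0:y1,x0:x1],None,fx=s,fy=s,interpolation=cv2.INTER_CUBIC)
    if draw:
        for P,c in draw:
            q=((w2p(n,P)-[x0,y0]+.5)*s-.5).round().astype(int)
            cv2.polylines(im,[q.reshape(-1,1,2)],False,c,1)
    cv2.imwrite(f"pics/{f}.png",im)
def circ(x,y,z,r):
    t=np.linspace(0,2*np.pi,41); return np.c_[x+r*np.cos(t),y+r*np.sin(t),0*t+z]
def goto(pos,Rw):
    """print total tool-frame shift cm/turn to target"""
    s=bot.sense(); T=Rq(s["orientation"])
    d=T.inv().apply(np.asarray(pos)-s["tool_pos"])*100
    print("pos",s["tool_pos"].round(4),"t",round(s["time_s"],2),"shift cm",d.round(2),"turn",(T.inv()*Rw).as_rotvec().round(3),"w",round(s["gripper_width"],3),"F",s["ft_force"].round(1))
def down(yaw):
    """tool x down, tool y at world angle yaw from +x"""
    x=np.array([0,0,-1.]); y=np.array([np.cos(yaw),np.sin(yaw),0]); return R.from_matrix(np.c_[x,y,np.cross(x,y)])
E
python3 - <<'E'
from h import *
T=Rq(bot.sense()["orientation"]).as_matrix(); print(T.round(3))
snap("top","t1",(80,170,250,290),4.5)
snap("top","t2",(225,110,385,230),5)
snap("side","s2",(255,130,395,280),4)
E
```

```text
[[-0.001  0.265  0.964]
 [-0.002  0.964 -0.265]
 [-1.    -0.002 -0.   ]]
```

View pics/t1.png

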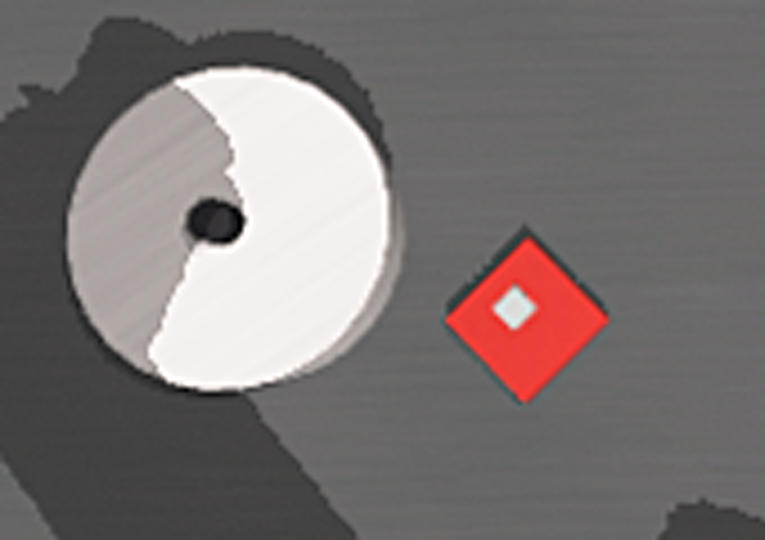

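View pics/t2.png

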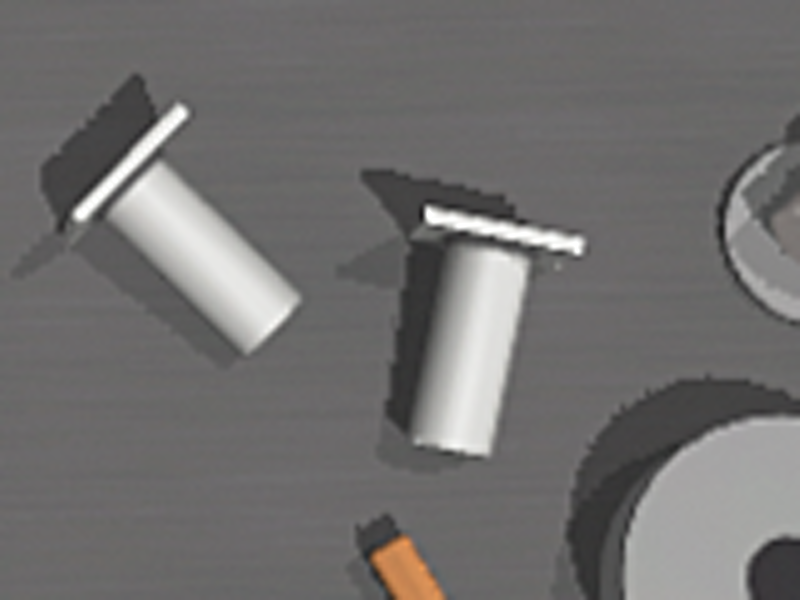

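View pics/s2.png

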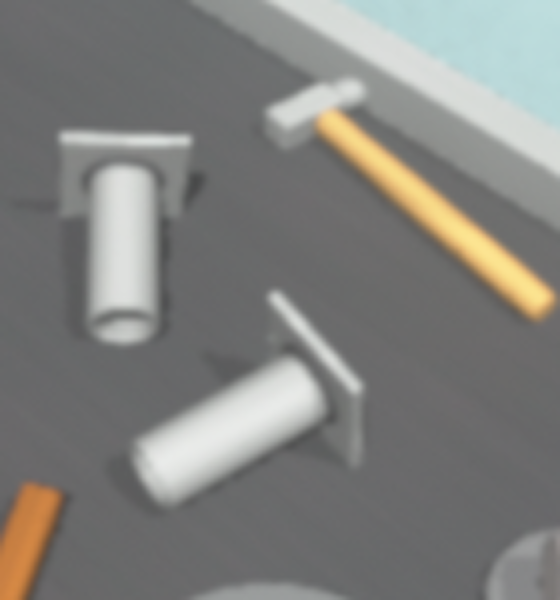

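```bash
cat > fit.py <<'E'
from h import *
from scipy.optimize import minimize
th=np.arctan2(20,122)
def model(x,y,yaw):
    # O underside centre xy, yaw of mouth direction
    a=np.array([np.cos(yaw)*np.cos(th),np.sin(yaw)*np.cos(th),-np.sin(th)])
    s=np.array([-np.sin(yaw),np.cos(yaw),0]); u=np.cross(a,s)
    O=np.array([x,y,.045*np.cos(th)+.008*np.sin(th)])
    pl=np.array([O+a*z+s*i+u*j for z in(0,.008) for i in(-.045,.045) for j in(-.045,.045)])
    t=np.linspace(0,2*np.pi,24)
    pi=np.array([O+a*z+.025*(np.cos(k)*s+np.sin(k)*u) for z in(.008,.130) for k in t])
    return O,a,s,u,pl,pi
def sil(n,p,S=4):
    _,_,_,_,pl,pi=model(*p); m=np.zeros((384*S,512*S),np.uint8)
    for P in(pl,pi):
        q=((w2p(n,P)+.5)*S*16).round().astype(int)
        cv2.fillConvexPoly(m,cv2.convexHull(q.astype(np.int32)),255,shift=4)
    return cv2.resize(m,(512,384),interpolation=cv2.INTER_AREA)/255.
def mask(n,im,box,thr=120):
    g=im.astype(float); k=(g.min(2)>thr)
    m=np.zeros((384,512)); x0,y0,x1,y1=box; m[y0:y1,x0:x1]=k[y0:y1,x0:x1]; return m
def fit(p0,boxes,ims,thr=120):
    ms={n:mask(n,ims[n],b,thr) for n,b in boxes.items()}
    def c(p):
        return sum(np.abs(sil(n,p)-m).sum() for n,m in ms.items())
    r=minimize(c,p0,method="Nelder-Mead",options=dict(initial_simplex=np.array(p0)+np.array([[0,0,0],[.01,0,0],[0,.01,0],[0,0,.15]]),xatol=1e-4,fatol=.1))
    return r.x,r.fun,{n:m.sum() for n,m in ms.items()}
E
python3 - <<'E'
from fit import *
ims={n:cams.grab_frame(n) for n in("top","side")}
L0=p2w("top",252,146,.05);L1=p2w("top",279,175,.03)
R0=p2w("top",325,156,.05);R1=p2w("top",316,199,.03)
bx=[{"top":(236,127,290,184)},{"top":(300,147,345,203)}]
sd=[{"side":(266,158,306,220)},{"side":(285,200,348,258)}]
for i,(a,b) in enumerate(((L0,L1),(R0,R1))):
    yaw=np.arctan2(*(b-a)[1::-1]); p0=[a[0],a[1],yaw]; print(p0)
    for B in(bx[i],sd[i]):
        print(fit(p0,B,ims,125))
print("lid",p2w("top",80+228/4.5,170+229/4.5,.066), "knob",p2w("top",80+217/4.5,170+220/4.5,.1))
for n in ims: cv2.imwrite(f"pics/m{n}.png",np.uint8(ims[n].min(2)>125)*255)
E
```

```text
[np.float64(0.6964249560980549), np.float64(0.010023467224824615), np.float64(-2.4058516716556473)]
(array([ 0.70560185,  0.02021608, -2.3657421 ]), np.float64(122.25882352941177), {'top': np.float64(755.0)})
(array([ 0.70874003,  0.02284283, -2.3672211 ]), np.float64(200.4235294117647), {'side': np.float64(1068.0)})
[np.float64(0.65937906269084), np.float64(-0.20332448901271039), np.float64(2.8978467992376897)]
(array([ 0.66133424, -0.20055514,  2.90457822]), np.float64(217.41960784313724), {'top': np.float64(727.0)})
(array([ 0.66591414, -0.19964773,  2.89109194]), np.float64(413.75294117647053), {'side': np.float64(1287.0)})
lid [0.4837222 0.3545949 0.066    ] knob [0.48568618 0.34932354 0.1       ]
```

View pics/mside.png

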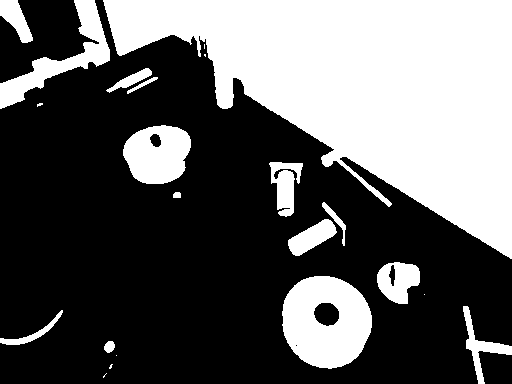

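View pics/mtop.png

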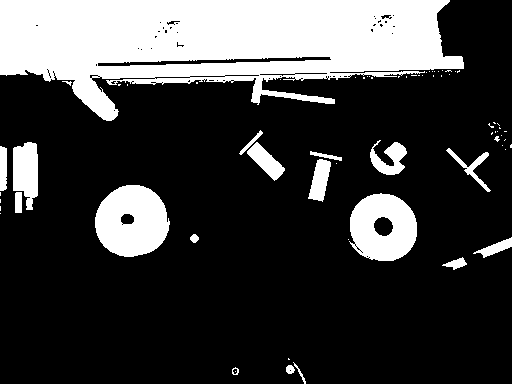

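```bash
python3 - <<'E'
from fit import *
D=[]
for p,c in(((.707,.0215,-2.366),(0,0,255)),((.6635,-.2,2.898),(255,0,0))):
    O,a,s,u,pl,pi=model(*p); D+=[(pl[[0,1,3,2,0]],c),(pl[[4,5,7,6,4]],c),(pi[:24],c),(pi[24:],c)]
D+=[(circ(.4845,.3545,.066,.1),(0,255,0)),(circ(.4845,.3545,.1,.014),(0,255,0)),(circ(.735,.255,.01,.1),(0,255,0))]
snap("top","t3",(90,100,350,260),3,D)
snap("side","s3",(110,110,370,270),3,D)
print(p2w("top",165,135,0))
goto((.4845,.3545,.2),down(np.arctan2(.964,.265)))
E
```

```text
[0.75641728 0.28078542 0.        ]
pos [0.1588 0.5786 0.2482] t 0.45 shift cm [  4.82 -12.99  37.34] turn [ 0. -0.  0.] w 1.0 F [-0.3 -0.4 -0. ]
```

View pics/t3.png

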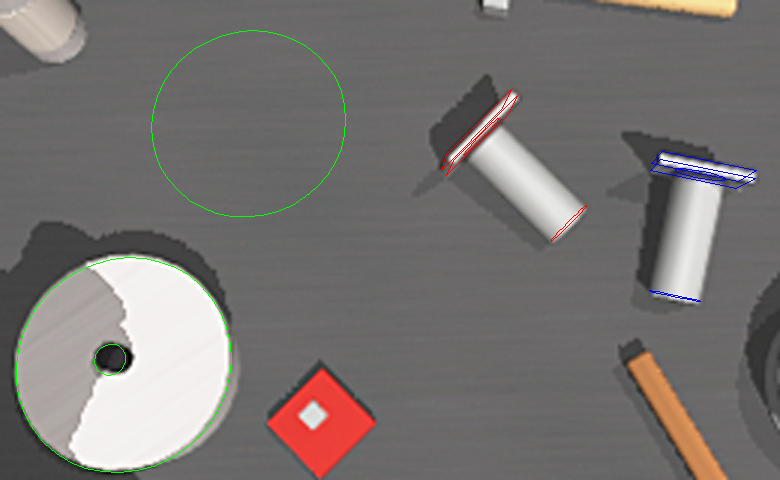

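View pics/s3.png

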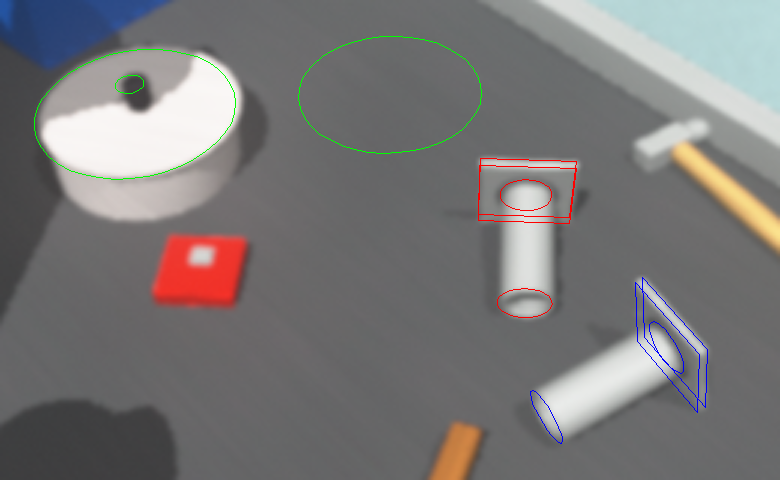

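Emit:
play_rows --rows '[0.3, -1.3, 3.7, 0, 0, 0, 0, 0.3, -1.3, 3.7, 0, 0, 0, 0, 0.3, -1.3, 3.7, 0, 0, 0, 0, 0.3, -1.3, 3.7, 0, 0, 0, 0, 0.3, -1.3, 3.7, 0, 0, 0, 0, 0.3, -1.3, 3.7, 0, 0, 0, 0, 0.3, -1.3, 3.7, 0, 0, 0, 0, 0.3, -1.3, 3.7, 0, 0, 0, 0, 0.3, -1.3, 3.7, 0, 0, 0, 0, 0.3, -1.3, 3.7, 0, 0, 0, 0, 0, 0, 0, 0, 0, 0, 0]' --force 40

```text
time_s: 1.55
tool_pos: [0.4853, 0.3527, 0.218]
orientation: [0.701, 0.096, 0.7, -0.096]
ft_force: [0.3, 1.1, 0.3]
gripper_width: 1.002
```

```bash
python3 - <<'E'
from fit import *
goto((.4855,.3525,.09),down(np.arctan2(.964,.265)))
D=[(circ(.4855,.3525,.1,.014),(0,255,0))]
snap("top","t4",(60,130,220,250),5,D)
snap("side","s4",(60,60,260,210),4,D)
E
```

```text
pos [0.4853 0.3527 0.218 ] t 1.55 shift cm [ 1.28e+01 -1.00e-02 -1.00e-02] turn [-0.004  0.002  0.   ] w 1.002 F [0.3 1.1 0.3]
```

View pics/s4.png

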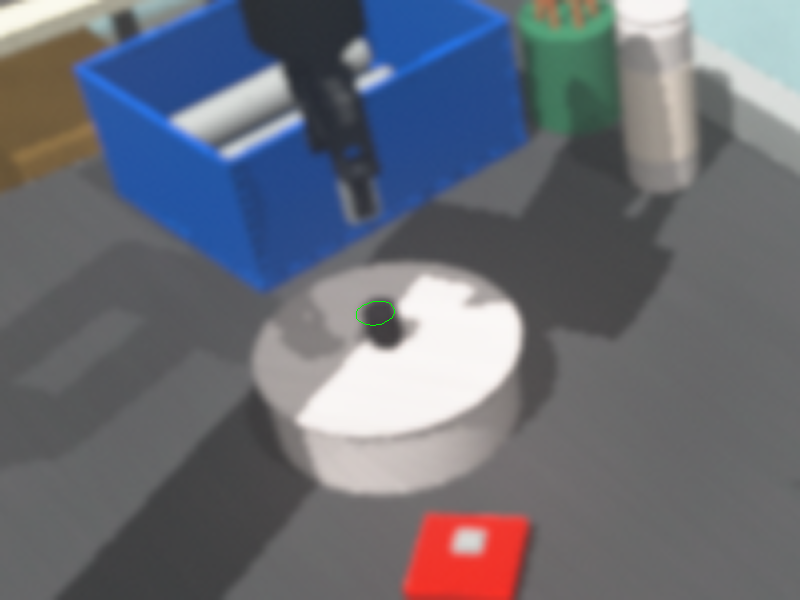

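View pics/t4.png

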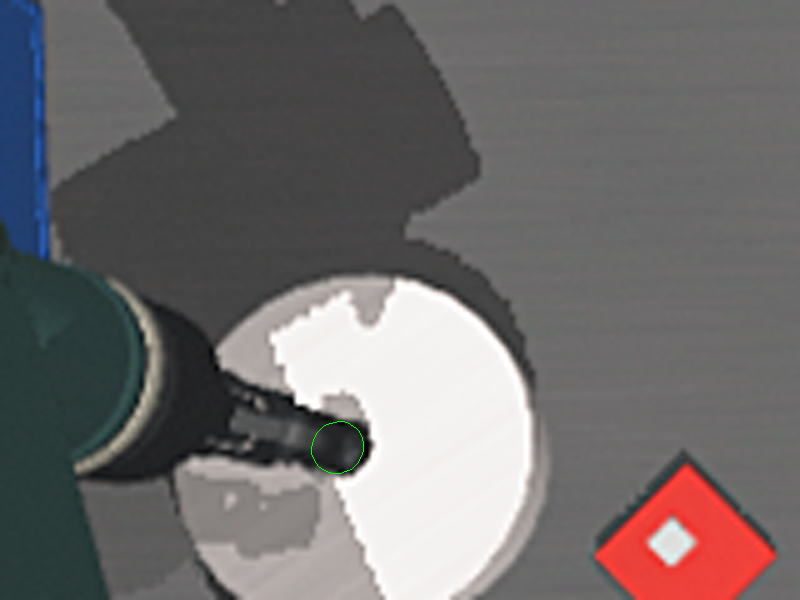

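Emit:
play_rows --rows '[4, 0, 0, 0, 0, 0, 0, 4, 0, 0, 0, 0, 0, 0, 3, 0, 0, 0, 0, 0, 0, 1.9, 0, 0, 0, 0, 0, 0, 0, 0, 0, 0, 0, 0, 0, 0, 0, 0, 0, 0, 0, 255, 0, 0, 0, 0, 0, 0, 255, 0, 0, 0, 0, 0, 0, 255, 0, 0, 0, 0, 0, 0, 255, 0, 0, 0, 0, 0, 0, 255, 0, 0, 0, 0, 0, 0, 255]' --force 50

```text
time_s: 2.75
tool_pos: [0.4821, 0.3561, 0.0908]
orientation: [0.701, 0.095, 0.7, -0.094]
ft_force: [-1.7, 1.9, 5.4]
gripper_width: 0.314
```

Emit:
play_rows --rows '[0, 0, 0, 0, 0, 0, 255, -0.3, 0, 0, 0, 0, 0, 255, -0.3, 0, 0, 0, 0, 0, 255, -0.6, 0, 0, 0, 0, 0, 255, -1, 0, 0, 0, 0, 0, 255, -2, 0, 0, 0, 0, 0, 255, -2, 0, 0, 0, 0, 0, 255, -2, 0, 0, 0, 0, 0, 255, 0, 0, 0, 0, 0, 0, 255]'

```text
time_s: 3.65
tool_pos: [0.4831, 0.3565, 0.1747]
orientation: [0.703, 0.096, 0.699, -0.093]
ft_force: [0.3, 0.1, -2.6]
gripper_width: 0.306
```

```bash
python3 - <<'E'
from fit import *
goto((.735,.255,.17),down(np.arctan2(.964,.265)))
snap("side","s5",(60,60,260,210),4)
E
```

```text
pos [0.4831 0.3565 0.1747] t 3.65 shift cm [ 0.58 -3.12 26.97] turn [ 0.     0.004 -0.004] w 0.306 F [ 0.3  0.1 -2.6]
```

View pics/s5.png

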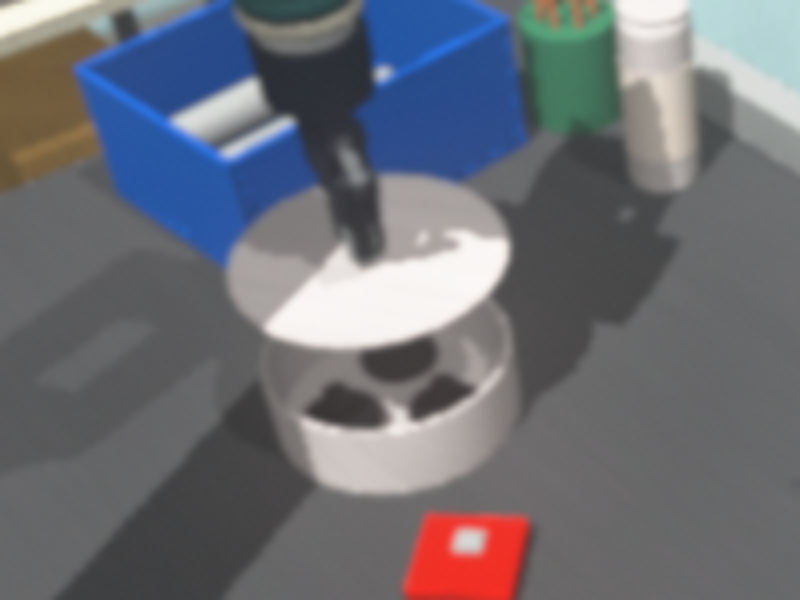

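Emit:
play_rows --rows '[0, -0.5, 3, 0, 0, 0, 255, 0, -0.5, 4, 0, 0, 0, 255, 0, -0.5, 4, 0, 0, 0, 255, 0, -0.5, 4, 0, 0, 0, 255, 0, -0.5, 4, 0, 0, 0, 255, 0, -0.5, 4, 0, 0, 0, 255, 0, 0, 4, 0, 0, 0, 255, 0, 0, 0, 0, 0, 0, 255, 0, 0, 0, 0, 0, 0, 255]'

```text
time_s: 4.6
tool_pos: [0.7333, 0.254, 0.1688]
orientation: [0.7, 0.095, 0.702, -0.095]
ft_force: [-0.5, 1.1, -3.4]
gripper_width: 0.312
```

```bash
python3 - <<'E'
from fit import *
goto((.735,.255,.036),down(np.arctan2(.964,.265)))
E
```

```text
pos [0.7333 0.254  0.1688] t 4.6 shift cm [13.28  0.16  0.18] turn [-0.001 -0.003  0.001] w 0.312 F [-0.5  1.1 -3.4]
```

Emit:
play_rows --rows '[3, 0, 0, 0, 0, 0, 255, 3, 0, 0, 0, 0, 0, 255, 3, 0, 0, 0, 0, 0, 255, 2, 0, 0, 0, 0, 0, 255, 1, 0, 0, 0, 0, 0, 255, 0.5, 0, 0, 0, 0, 0, 255, 0.4, 0, 0, 0, 0, 0, 255, 0.2, 0, 0, 0, 0, 0, 255, 0.2, 0, 0, 0, 0, 0, 255, 0, 0, 0, 0, 0, 0, 255]'

```text
time_s: 5.6
tool_pos: [0.734, 0.255, 0.0389]
orientation: [0.701, 0.095, 0.7, -0.094]
ft_force: [-1.0, -0.3, -3.0]
gripper_width: 0.311
```

Emit:
play_rows --rows '[0.2, 0, 0, 0, 0, 0, 255, 0.2, 0, 0, 0, 0, 0, 255, 0, 0, 0, 0, 0, 0, 255, 0, 0, 0, 0, 0, 0, 255]'

```text
time_s: 6.0
tool_pos: [0.734, 0.2549, 0.035]
orientation: [0.701, 0.094, 0.7, -0.094]
ft_force: [-0.6, -0.7, 1.8]
gripper_width: 0.313
```

Emit:
play_rows --rows '[0, 0, 0, 0, 0, 0, 0, 0, 0, 0, 0, 0, 0, 0, 0, 0, 0, 0, 0, 0, 0, 0, 0, 0, 0, 0, 0, 0, -1, 0, 0, 0, 0, 0, 0, -3, 0, 0, 0, 0, 0, 0, -4, 0, 0, 0, 0, 0, 0, -4, 0, 0, 0, 0, 0, 0, -4, 0, 0, 0, 0, 0, 0, -4, 0, 0, 0, 0, 0, 0]'

```text
time_s: 7.0
tool_pos: [0.7335, 0.2549, 0.237]
orientation: [0.701, 0.094, 0.7, -0.094]
ft_force: [0.3, 1.1, 0.1]
gripper_width: 0.999
```

```bash
python3 - <<'E'
from fit import *
D=[(circ(.734,.255,.01,.1),(0,255,0))]
ims={n:cams.grab_frame(n) for n in("top","side")}
goto((.735,.255,.036),down(0))
for p,B in (((.707,.0215,-2.366),{"top":(236,127,290,184)}),((.6635,-.2,2.898),{"top":(300,147,345,203)})): print(fit(p,B,ims,125))
snap("top","t6",(60,80,260,230),4,D)
snap("side","s6",(60,60,320,260),3,D)
E
```

```text
pos [0.7374 0.256  0.2436] t 7.1 shift cm [20.76 -0.3  -0.45] turn [ 1.303  0.006 -0.014] w 1.002 F [0.9 0.9 0.2]
(array([ 0.70538536,  0.02067268, -2.35859462]), np.float64(109.89803921568627), {'top': np.float64(769.0)})
(array([ 0.66130109, -0.20115083,  2.90718927]), np.float64(197.72156862745095), {'top': np.float64(753.0)})
```

View pics/s6.png

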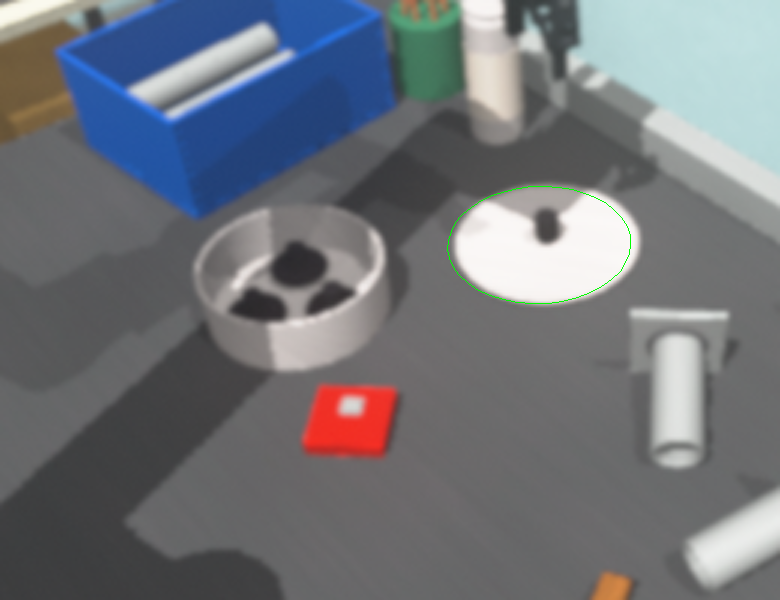

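View pics/t6.png

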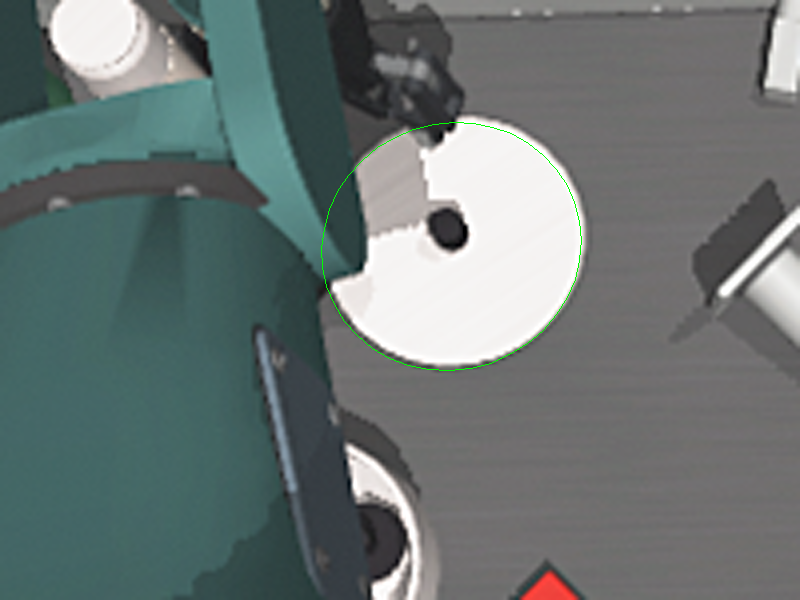

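```bash
python3 - <<'E'
from fit import *
yaw=-2.36;m=np.array([np.cos(yaw),np.sin(yaw)]); O=np.array([.703,.022])
g=O+m*.105*np.cos(th); print(g)
goto((*g,.2),down(yaw+np.pi/2))
goto((*g,.2),Rq(bot.sense()["orientation"]))
E
```

```text
[ 0.62945349 -0.05098886]
pos [0.7344 0.2551 0.2368] t 7.2 shift cm [  3.62 -32.31  -2.04] turn [ 2.092  0.    -0.005] w 0.998 F [-0.3  0.6 -1.3]
pos [0.7344 0.2551 0.2368] t 7.2 shift cm [  3.62 -32.31  -2.04] turn [0. 0. 0.] w 0.998 F [-0.3  0.6 -1.3]
```

Emit:
play_rows --rows '[0, -2, 0, 0, 0, 0, 0, 0, -4, -0.3, 0, 0, 0, 0, 0, -4, -0.3, 0, 0, 0, 0, 0, -4, -0.3, 0, 0, 0, 0, 0, -4, -0.3, 0, 0, 0, 0, 0, -4, -0.3, 0, 0, 0, 0, 0, -4, -0.3, 0, 0, 0, 0, 0, -4, -0.2, 0, 0, 0, 0, 0, -2, 0, 0, 0, 0, 0, 0, -0.3, 0, 0, 0, 0, 0, 0, 0, 0, 0.14, 0, 0, 0, 0, 0, 0, 0.14, 0, 0, 0]' --force 20

```text
time_s: 8.4
tool_pos: [0.6282, -0.0505, 0.233]
orientation: [0.679, 0.193, 0.681, -0.193]
ft_force: [-0.1, 0.4, 0.1]
gripper_width: 1.002
```

Emit:
play_rows --rows '[0, 0, 0, 0.14, 0, 0, 0, 0, 0, 0, 0.14, 0, 0, 0, 0, 0, 0, 0.14, 0, 0, 0, 0, 0, 0, 0.14, 0, 0, 0, 0, 0, 0, 0.14, 0, 0, 0, 0, 0, 0, 0.14, 0, 0, 0, 0, 0, 0, 0.14, 0, 0, 0, 0, 0, 0, 0.14, 0, 0, 0, 0, 0, 0, 0.14, 0, 0, 0, 0, 0, 0, 0.14, 0, 0, 0, 0, 0, 0, 0.14, 0, 0, 0, 0, 0, 0, 0.14, 0, 0, 0]'

```text
time_s: 9.6
tool_pos: [0.6283, -0.0499, 0.233]
orientation: [-0.31, -0.635, -0.311, 0.636]
ft_force: [-0.1, 0.0, 0.0]
gripper_width: 1.0
```

Emit:
play_rows --rows '[0, 0, 0, 0.13, 0, 0, 0, 0, 0, 0, 0, 0, 0, 0, 0, 0, 0, 0, 0, 0, 0]'

```text
time_s: 9.9
tool_pos: [0.6285, -0.0504, 0.2334]
orientation: [-0.271, -0.653, -0.272, 0.653]
ft_force: [-0.1, -0.7, 0.1]
gripper_width: 1.002
```

```bash
python3 - <<'E'
from fit import *
ims={n:cams.grab_frame(n) for n in("top","side")}
cv2.imwrite("pics/s7.png",ims["side"][:,:,::-1]);cv2.imwrite("pics/t7.png",ims["top"][:,:,::-1])
goto((.6295,-.051,.029),down(-2.36+np.pi/2))
E
```

```text
pos [ 0.6287 -0.0507  0.2338] t 10.0 shift cm [20.48  0.09 -0.05] turn [0.005 0.    0.001] w 0.997 F [-0.2 -0.1  1.1]
```

View pics/s7.png

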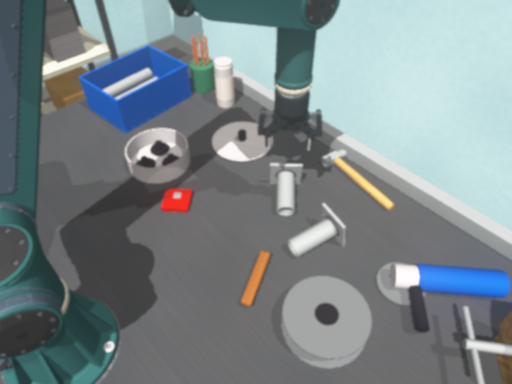

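View pics/t7.png

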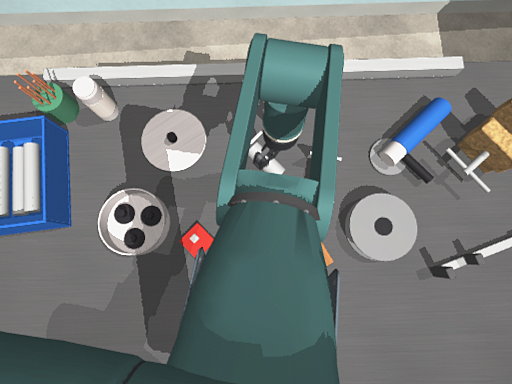

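Emit:
play_rows --rows '[3, 0, 0, 0, 0, 0, 0, 4, 0.1, 0, 0, 0, 0, 0, 4, 0, 0, 0, 0, 0, 0, 4, 0, 0, 0, 0, 0, 0, 3, 0, 0, 0, 0, 0, 0, 1.4, 0, 0, 0, 0, 0, 0, 0.8, 0, 0, 0, 0, 0, 0, 0, 0, 0, 0, 0, 0, 0, 0, 0, 0, 0, 0, 0, 0]'

```text
time_s: 10.9
tool_pos: [0.6308, -0.0522, 0.0337]
orientation: [0.271, 0.654, 0.27, -0.653]
ft_force: [-1.1, -0.8, 0.5]
gripper_width: 0.998
```

```bash
python3 - <<'E'
from fit import *
snap("side","s8",(220,80,380,230),4)
goto((.6295,-.051,.029),down(-2.36+np.pi/2))
E
```

```text
pos [ 0.6309 -0.0522  0.0339] t 10.95 shift cm [ 0.49 -0.19  0.01] turn [ 0.003 -0.002 -0.002] w 1.0 F [-0.5 -0.6  0. ]
```

View pics/s8.png

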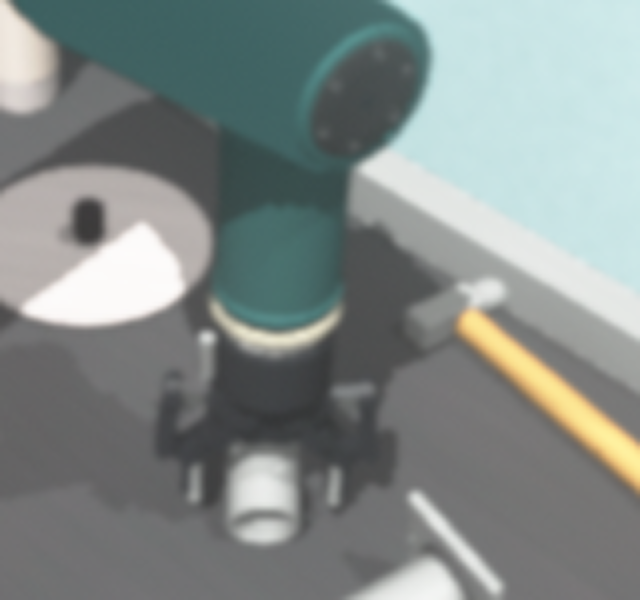

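Emit:
play_rows --rows '[0.2, -0.1, 0, 0, 0, 0, 0, 0, 0, 0, 0, 0, 0, 255, 0, 0, 0, 0, 0, 0, 255, 0, 0, 0, 0, 0, 0, 255, 0, 0, 0, 0, 0, 0, 255, 0, 0, 0, 0, 0, 0, 255, 0, 0, 0, 0, 0, 0, 255]' --force 25

```text
time_s: 11.65
tool_pos: [0.6292, -0.0514, 0.031]
orientation: [0.27, 0.654, 0.27, -0.653]
ft_force: [-1.4, -0.1, 5.7]
gripper_width: 0.584
```

```bash
python3 - <<'E'
from fit import *
goto((.6295,-.051,.029),down(-2.36+np.pi/2))
T=Rq(bot.sense()["orientation"]); a=-2.36; m=np.array([np.cos(a),np.sin(a),0]); print("away dir in tool",T.inv().apply(-m).round(3))
L=.105; c=np.cos;s=np.sin
prev=None
for f in np.radians([-9.3,0,10,20,30,40,50,60,70,80,90]):
    p=np.array([-L*c(f)+.045*s(f), L*s(f)+.045*c(f)])
    if f<0: p=np.array([-.1036-.0013,.0287])  # approx
    if prev is not None: print(np.degrees(f).round(),((p-prev)*100).round(2), p.round(4))
    prev=p
E
```

```text
pos [ 0.6292 -0.0514  0.031 ] t 11.65 shift cm [ 0.2  -0.01 -0.05] turn [ 0.002 -0.    -0.001] w 0.584 F [-1.4 -0.1  5.7]
away dir in tool [ 0.     0.002 -1.   ]
0.0 [-0.01  1.63] [-0.105  0.045]
10.0 [0.94 1.75] [-0.0956  0.0625]
20.0 [1.23 1.56] [-0.0833  0.0782]
30.0 [1.48 1.33] [-0.0684  0.0915]
40.0 [1.69 1.05] [-0.0515  0.102 ]
50.0 [1.85 0.74] [-0.033   0.1094]
60.0 [1.95 0.41] [-0.0135  0.1134]
70.0 [1.99 0.06] [0.0064 0.1141]
80.0 [ 1.97 -0.28] [0.0261 0.1112]
90.0 [ 1.89 -0.62] [0.045 0.105]
```

Emit:
play_rows --rows '[-0.8, 0, 0, 0, 0, 0, 255, -0.8, 0, 0, 0, 0, 0, 255, -0.9, 0, -0.4, 0, 0, 0, 255, -0.9, 0, -0.5, 0, 0, 0, 255, -0.8, 0, -0.6, 0, 0, 0, 255, -0.8, 0, -0.6, 0, 0, 0, 255, -0.7, 0, -0.7, 0, 0, 0, 255, -0.6, 0, -0.7, 0, 0, 0, 255, 0, 0, 0, 0, 0, 0, 255]'

```text
time_s: 12.55
tool_pos: [0.6553, -0.0258, 0.0944]
orientation: [0.271, 0.654, 0.27, -0.653]
ft_force: [0.1, 0.3, -3.1]
gripper_width: 0.585
```

```bash
python3 - <<'E'
from fit import *
snap("side","s9",(220,80,380,230),4)
goto((.6295,-.051,.029),down(-2.36+np.pi/2))
E
```

```text
pos [ 0.6546 -0.0262  0.0938] t 12.6 shift cm [ 6.48 -0.03  3.54] turn [ 0.003 -0.001 -0.001] w 0.585 F [ 1.1 -0.7 -3.1]
```

View pics/s9.png

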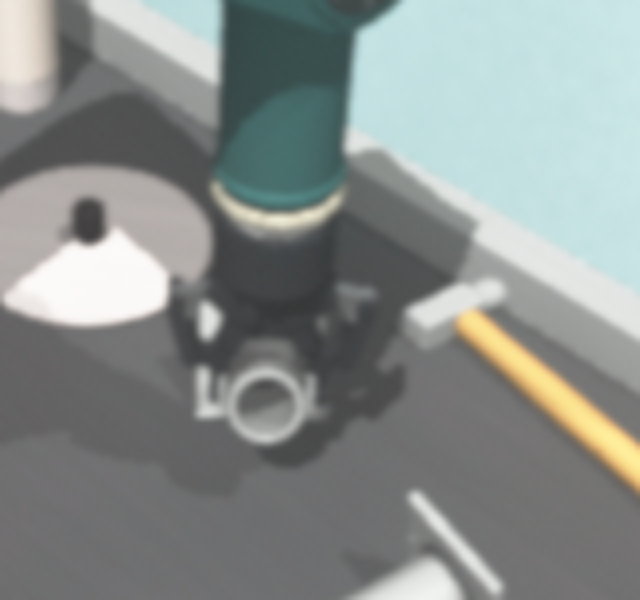

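Emit:
play_rows --rows '[-0.6, 0, -0.8, 0, 0, 0, 255, -0.5, 0, -0.9, 0, 0, 0, 255, -0.4, 0, -0.9, 0, 0, 0, 255, -0.4, 0, -0.9, 0, 0, 0, 255, -0.2, 0, -1, 0, 0, 0, 255, -0.2, 0, -1, 0, 0, 0, 255, 0, 0, -1, 0, 0, 0, 255, 0, 0, -1, 0, 0, 0, 255, 0, 0, 0, 0, 0, 0, 255]'

```text
time_s: 13.5
tool_pos: [0.7079, 0.0276, 0.1161]
orientation: [0.27, 0.654, 0.27, -0.653]
ft_force: [-0.2, -1.3, -4.9]
gripper_width: 0.588
```

```bash
python3 - <<'E'
from fit import *
snap("side","s10",(220,80,380,230),4)
goto((.6295+.714*.15,-.051+.704*.15,.105),down(-2.36+np.pi/2))
E
```

```text
pos [0.7071 0.027  0.116 ] t 13.55 shift cm [ 1.1   0.13 -4.04] turn [0.003 0.    0.   ] w 0.584 F [-0.2 -0.2 -4.1]
```

View pics/s10.png

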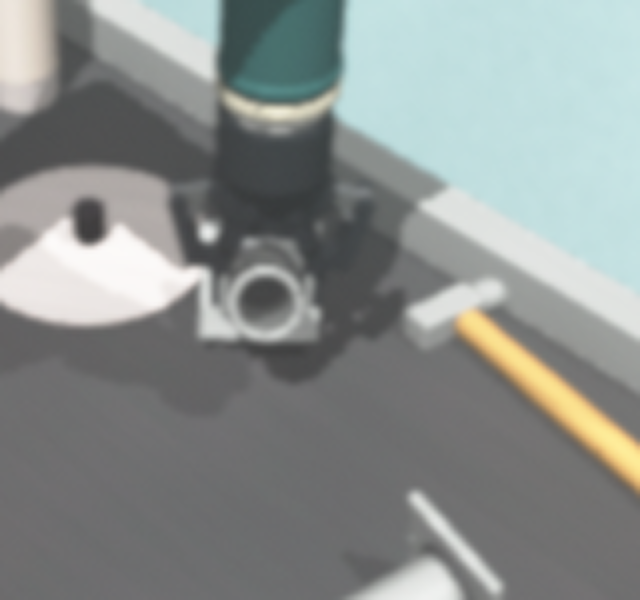

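Emit:
play_rows --rows '[-0.6, 0, 0, 0, -0.1, 0, 255, 0, 0, 0, 0, -0.12, 0, 255, 0, 0, 0, 0, -0.12, 0, 255, 0, 0, 0, 0, -0.12, 0, 255, 0, 0, 0, 0, -0.12, 0, 255, 0, 0, 0, 0, -0.1, 0, 255, 0, 0, 0, 0, 0, 0, 255, 0, 0, 0, 0, 0, 0, 255]'

```text
time_s: 14.35
tool_pos: [0.7068, 0.0266, 0.1208]
orientation: [-0.345, -0.399, -0.165, 0.834]
ft_force: [-0.3, -0.6, -4.2]
gripper_width: 0.587
```

```bash
python3 - <<'E'
from fit import *
snap("side","s11",(220,80,380,230),4)
snap("top","t11",(190,50,350,200),4)
s=bot.sense();print(s["joint_pos"].round(2))
goto((.6295+.714*.15,-.051+.704*.15,.105),down(-2.36+np.pi/2))
E
```

```text
[ 0.13  0.94  0.9  -0.41  1.84  0.92]
pos [0.707  0.0257 0.1231] t 14.45 shift cm [-1.18  0.04 -4.36] turn [ 0.001  0.677 -0.001] w 0.584 F [-0.  -0.3 -3.7]
```

View pics/s11.png

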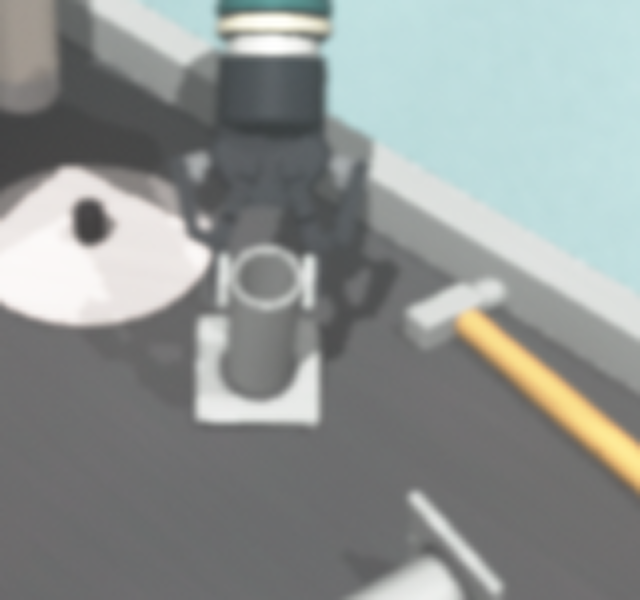

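View pics/t11.png

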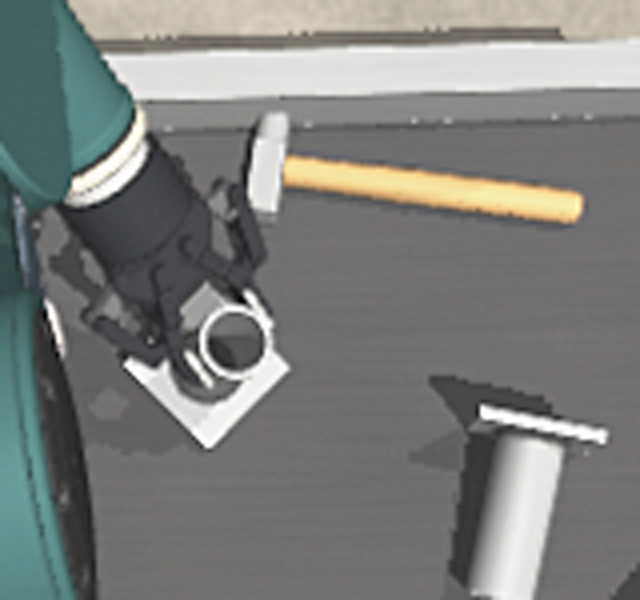

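Emit:
play_rows --rows '[0, 0, 0, 0, -0.09, 0, 255, 0, 0, 0, 0, -0.09, 0, 255, 0, 0, 0, 0, -0.09, 0, 255, 0, 0, 0, 0, -0.08, 0, 255, 0, 0, 0, 0, 0, 0, 255, 0, 0, 0, 0, 0, 0, 255]'

```text
time_s: 15.05
tool_pos: [0.707, 0.0258, 0.1226]
orientation: [-0.368, -0.248, -0.102, 0.89]
ft_force: [-0.5, -0.6, -4.4]
gripper_width: 0.584
```

```bash
python3 - <<'E'
from fit import *
snap("side","s12",(260,110,340,200),7)
snap("top","t12",(210,90,290,170),7)
s=bot.sense();print(s["joint_pos"].round(2),s["ft_force"].round(1))
print(s["tool_pos"],Rq(s["orientation"]).inv().apply([0,0,-1]).round(3))
E
```

```text
[ 0.18  1.14  0.67 -0.63  2.17  0.84] [ 0.1 -0.3 -4.8]
[0.70732474 0.0256906  0.12417025] [ 0.518 -0.002 -0.855]
```

View pics/s12.png

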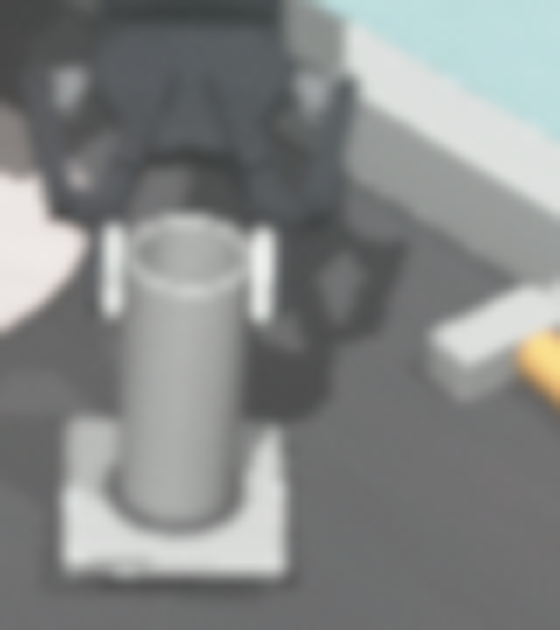

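View pics/t12.png

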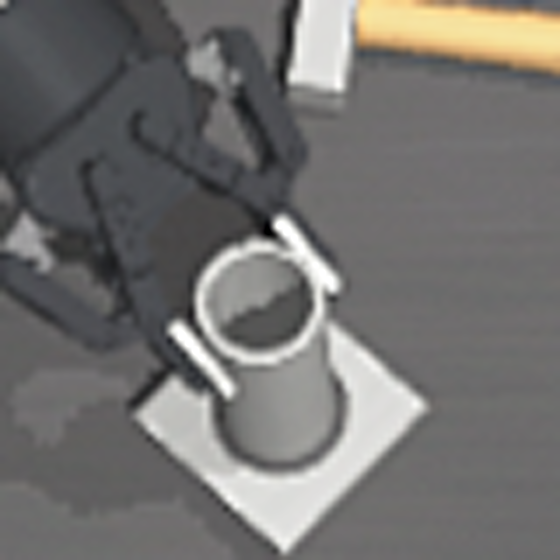

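Emit:
play_rows --rows '[0.16, 0, -0.26, 0, 0, 0, 255, 0.16, 0, -0.26, 0, 0, 0, 255, 0.16, 0, -0.26, 0, 0, 0, 255, 0.16, 0, -0.26, 0, 0, 0, 255, 0.16, 0, -0.26, 0, 0, 0, 255, 0, 0, 0, 0, 0, 0, 255, 0, 0, 0, 0, 0, 0, 255]'

```text
time_s: 15.85
tool_pos: [0.7062, 0.026, 0.1089]
orientation: [-0.368, -0.246, -0.101, 0.891]
ft_force: [-2.9, -0.9, 5.9]
gripper_width: 0.583
```

Emit:
play_rows --rows '[0.1, 0, -0.17, 0, 0, 0, 255, 0, 0, 0, 0, 0, 0, 255, 0, 0, 0, 0, 0, 0, 255]'

```text
time_s: 16.15
tool_pos: [0.7059, 0.0257, 0.1087]
orientation: [-0.367, -0.246, -0.1, 0.891]
ft_force: [-3.9, -1.8, 11.5]
gripper_width: 0.583
```

Emit:
play_rows --rows '[0, 0, 0, 0, 0, 0, 60, 0, 0, 0, 0, 0, 0, 0, 0, 0, 0, 0, 0, 0, 0, 0, 0, 0, 0, 0, 0, 0, 0, 0, 0, 0, 0, 0, 0]'

```text
time_s: 16.65
tool_pos: [0.7066, 0.0264, 0.1048]
orientation: [-0.368, -0.247, -0.102, 0.891]
ft_force: [-0.0, 0.6, -0.2]
gripper_width: 0.997
```

```bash
python3 - <<'E'
from fit import *
snap("side","s13",(260,110,340,200),7)
snap("top","t13",(210,90,290,170),7)
s=bot.sense();print(s["joint_pos"].round(2),s["ft_force"].round(1),s["gripper_width"])
print(s["tool_pos"],Rq(s["orientation"]).inv().apply([0,0,-1]).round(3))
E
```

```text
[ 0.18  1.16  0.67 -0.62  2.15  0.86] [ 0.9  0.4 -0.3] 0.9965166995155954
[0.70662887 0.02633055 0.10486277] [ 0.515  0.    -0.857]
```

View pics/s13.png

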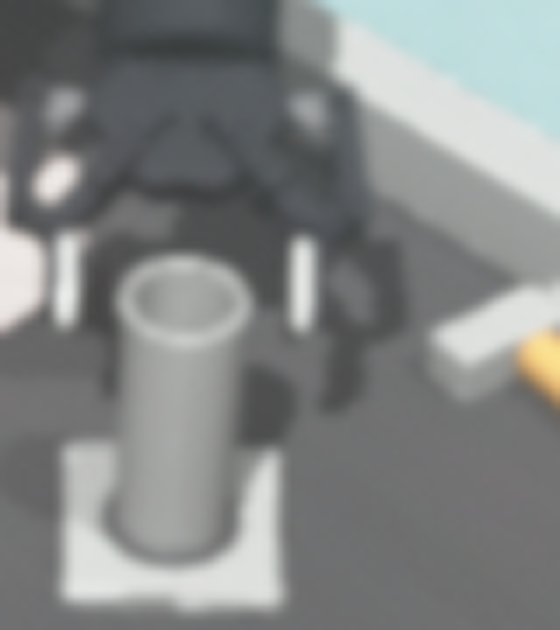

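View pics/t13.png

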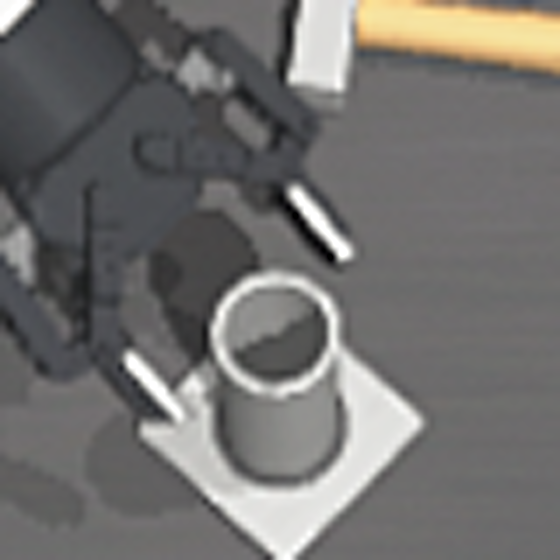

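Emit:
play_rows --rows '[-1, 0, 0, 0, 0, 0, 0, -1, 0, 0, 0, 0, 0, 0, -1, 0, 2, 0, 0, 0, 0, -1.5, 0, 2.6, 0, 0, 0, 0, -1.5, 0, 2.6, 0, 0, 0, 0, -1.5, 0, 2.6, 0, 0, 0, 0, -1.5, 0, 2.6, 0, 0, 0, 0, -1, 0, 1.5, 0, 0, 0, 0, 0, 0, 0, 0, 0.13, 0, 0, 0, 0, 0, 0, 0.13, 0, 0, 0, 0, 0, 0, 0.13, 0, 0, 0, 0, 0, 0, 0.13, 0, 0]'

```text
time_s: 17.95
tool_pos: [0.7169, 0.0366, 0.2779]
orientation: [-0.329, -0.471, -0.194, 0.795]
ft_force: [-0.5, -0.0, -0.2]
gripper_width: 1.001
```

Emit:
play_rows --rows '[0, 0, 0, 0, 0.13, 0, 0, 0, 0, 0, 0, 0.13, 0, 0, 0, 0, 0, 0, 0.13, 0, 0, 0, 0, 0, 0, 0.12, 0, 0, 0, 0, 0, 0, 0, 0, 0, 0, 0, 0, 0, 0, 0, 0]'

```text
time_s: 18.55
tool_pos: [0.7161, 0.0354, 0.2772]
orientation: [-0.27, -0.653, -0.269, 0.654]
ft_force: [0.3, 0.5, -0.4]
gripper_width: 1.003
```

```bash
python3 - <<'E'
from fit import *
snap("side","s14",(200,80,400,270),4)
snap("top","t14",(190,90,350,210),5)
s=bot.sense();print(s["joint_pos"].round(2),s["ft_force"].round(1),s["gripper_width"])
goto((.6,-.17,.25),down(-.24+2.9-np.pi/2))
E
```

```text
[-0.04  0.51  1.19 -0.    1.44  0.74] [-1.2 -0.4  0.5] 0.999263614097951
pos [0.7173 0.0367 0.276 ] t 18.65 shift cm [ 2.64  6.34 22.9 ] turn [-1.875e+00  2.000e-03  1.000e-03] w 0.999 F [-1.2 -0.4  0.5]
```

View pics/s14.png

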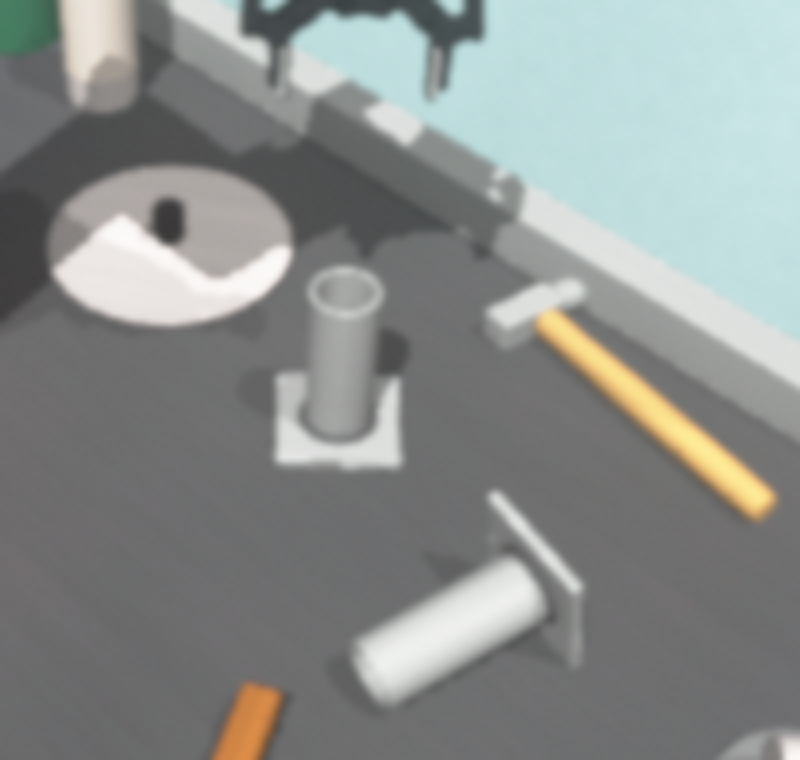

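View pics/t14.png

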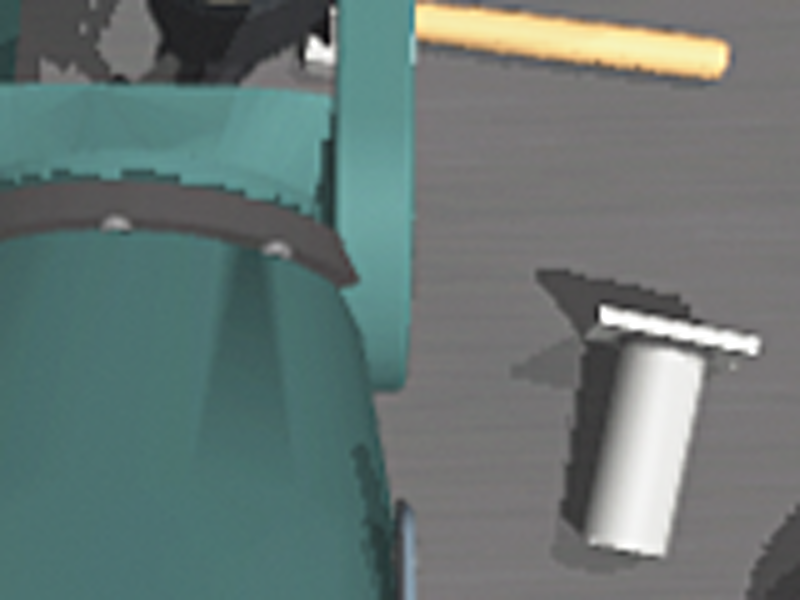

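```bash
python3 - <<'E'
from fit import *
for u,v in((298,215),(304,213),(307,216),(300,221)): print(p2w("top",u,v,.02).round(3))
goto((.5584,-.174,.25),Rq(bot.sense()["orientation"]))
E
```

```text
[ 0.491 -0.119  0.02 ]
[ 0.497 -0.137  0.02 ]
[ 0.488 -0.145  0.02 ]
[ 0.474 -0.124  0.02 ]
pos [0.7173 0.0367 0.276 ] t 18.65 shift cm [ 2.65  3.68 26.12] turn [0. 0. 0.] w 0.999 F [-1.2 -0.4  0.5]
```

Emit:
play_rows --rows '[0, 0.5, 2, 0, 0, 0, 0, 0, 0.5, 4, 0, 0, 0, 0, 0, 0.5, 4, 0, 0, 0, 0, 0, 0.5, 4, 0, 0, 0, 0, 0, 0.5, 4, 0, 0, 0, 0, 0, 0.6, 4, 0, 0, 0, 0, 0, 0.6, 4, 0, 0, 0, 0, 0, 0, 0, 0.14, 0, 0, 0, 0, 0, 0, 0.14, 0, 0, 0, 0, 0, 0, 0.14, 0, 0, 0, 0, 0, 0, 0.14, 0, 0, 0, 0, 0, 0, 0.14, 0, 0, 0]'

```text
time_s: 19.85
tool_pos: [0.5587, -0.1738, 0.2753]
orientation: [-0.028, -0.706, -0.028, 0.707]
ft_force: [0.5, 0.2, 0.5]
gripper_width: 1.001
```

Emit:
play_rows --rows '[2, 0, 0, 0.14, 0, 0, 0, 2, 0, 0, 0.14, 0, 0, 0, 0, 0, 0, 0.04, 0, 0, 0, 0, 0, 0, 0, 0, 0, 0, 0, 0, 0, 0, 0, 0, 0]'

```text
time_s: 20.35
tool_pos: [0.5591, -0.1737, 0.2357]
orientation: [0.082, -0.702, 0.083, 0.702]
ft_force: [0.4, 0.2, -0.4]
gripper_width: 0.999
```

```bash
python3 - <<'E'
from fit import *
im=cams.grab_frame("side")
r=fit((.6659,-.1996,2.891),{"side":(285,200,348,258)},{"side":im},125); print(r)
goto((.5584,-.174,.031),down(2.9+np.pi/2))
E
```

```text
(array([ 0.66617249, -0.19943967,  2.90087708]), np.float64(254.51764705882354), {'side': np.float64(1237.0)})
pos [ 0.5592 -0.1737  0.2359] t 20.4 shift cm [20.49  0.03  0.07] turn [ 0.007 -0.    -0.001] w 0.997 F [-0.6  0.   0.1]
```

Post unmoved. Descend and grip.

Emit:
play_rows --rows '[3, 0, 0, 0, 0, 0, 0, 4, 0, 0, 0, 0, 0, 0, 4, 0, 0, 0, 0, 0, 0, 4, 0, 0, 0, 0, 0, 0, 3, 0, 0, 0, 0, 0, 0, 1.4, 0, 0, 0, 0, 0, 0, 1, 0, 0, 0, 0, 0, 0, 0, 0, 0, 0, 0, 0, 0, 0, 0, 0, 0, 0, 0, 0]'

```text
time_s: 21.3
tool_pos: [0.5597, -0.1739, 0.0329]
orientation: [-0.083, 0.703, -0.083, -0.701]
ft_force: [-0.2, 1.0, 1.2]
gripper_width: 1.0
```

Emit:
play_rows --rows '[0, 0, 0, 0, 0, 0, 255, 0, 0, 0, 0, 0, 0, 255, 0, 0, 0, 0, 0, 0, 255, 0, 0, 0, 0, 0, 0, 255, 0, 0, 0, 0, 0, 0, 255, 0, 0, 0, 0, 0, 0, 255]' --force 25

```text
time_s: 21.9
tool_pos: [0.5593, -0.1739, 0.033]
orientation: [-0.083, 0.703, -0.083, -0.702]
ft_force: [-1.0, -0.4, 5.2]
gripper_width: 0.591
```

```bash
python3 - <<'E'
from fit import *
snap("side","s15",(240,140,400,290),4)
goto((.5584,-.174,.031),down(2.9+np.pi/2))
E
```

```text
pos [ 0.5593 -0.1739  0.033 ] t 21.95 shift cm [0.2  0.03 0.09] turn [ 0.006 -0.002 -0.001] w 0.586 F [-0.5  0.4  5.7]
```

View pics/s15.png

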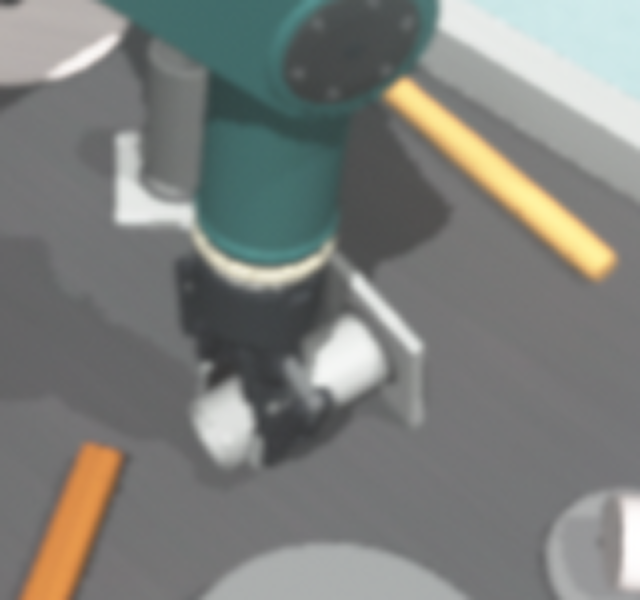

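Emit:
play_rows --rows '[-0.8, 0, 0, 0, 0, 0, 255, -0.8, 0, 0, 0, 0, 0, 255, -0.9, 0, -0.4, 0, 0, 0, 255, -0.9, 0, -0.5, 0, 0, 0, 255, -0.8, 0, -0.6, 0, 0, 0, 255, -0.8, 0, -0.6, 0, 0, 0, 255, -0.7, 0, -0.7, 0, 0, 0, 255, -0.6, 0, -0.7, 0, 0, 0, 255, -0.6, 0, -0.8, 0, 0, 0, 255, -0.5, 0, -0.9, 0, 0, 0, 255, -0.4, 0, -0.9, 0, 0, 0, 255, -0.4, 0, -0.9, 0, 0, 0, 255]'

```text
time_s: 23.15
tool_pos: [0.6275, -0.1901, 0.1142]
orientation: [-0.083, 0.702, -0.083, -0.702]
ft_force: [-0.1, -0.3, -4.5]
gripper_width: 0.582
```

Emit:
play_rows --rows '[-0.3, 0, -1, 0, -0.1, 0, 255, -0.2, 0, -1, 0, -0.12, 0, 255, 0, 0, -1, 0, -0.12, 0, 255, 0, 0, -0.5, 0, -0.12, 0, 255, 0, 0, 0, 0, -0.12, 0, 255, 0, 0, 0, 0, -0.1, 0, 255, 0, 0, 0, 0, 0, 0, 255, 0, 0, 0, 0, 0, 0, 255]'

```text
time_s: 23.95
tool_pos: [0.6629, -0.1986, 0.1144]
orientation: [0.106, -0.43, 0.051, 0.895]
ft_force: [1.3, -1.3, 5.2]
gripper_width: 0.581
```

```bash
python3 - <<'E'
from fit import *
snap("side","s16",(250,130,370,250),5)
snap("top","t16",(270,90,370,200),5)
s=bot.sense();print(s["joint_pos"].round(2))
goto((.6295+.714*.15,-.051+.704*.15,.105),down(2.9+np.pi/2))
E
```

```text
[-0.35  1.    0.8  -0.08  2.02  1.44]
pos [ 0.6625 -0.1985  0.1145] t 24.05 shift cm [ -0.07 -26.34  -1.6 ] turn [ 0.005  0.676 -0.002] w 0.583 F [2.4 0.3 3.4]
```

View pics/s16.png

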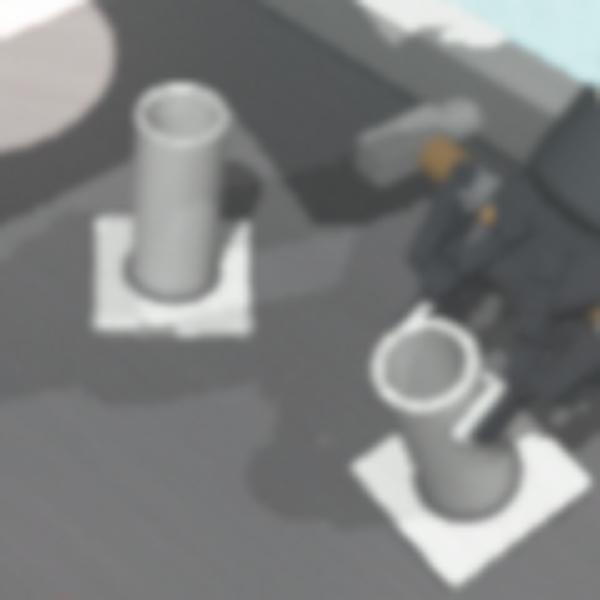

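View pics/t16.png

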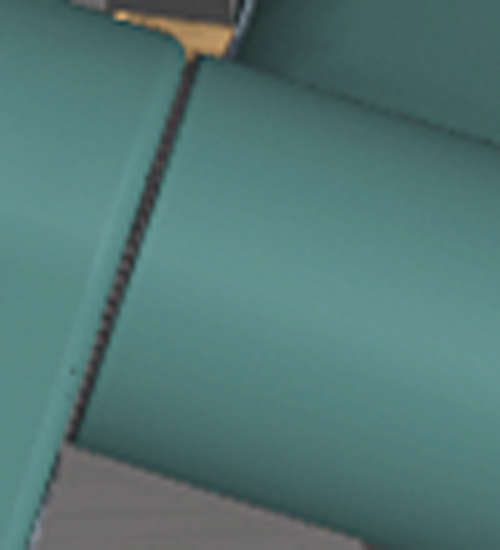

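Emit:
play_rows --rows '[-0.6, 0, 0.5, 0, 0, 0, 255, 0, 0, 0, 0, -0.09, 0, 255, 0, 0, 0, 0, -0.09, 0, 255, 0, 0, 0, 0, -0.09, 0, 255, 0, 0, 0, 0, -0.08, 0, 255, 0, 0, 0, 0, 0, 0, 255, 0, 0, 0, 0, 0, 0, 255]'

```text
time_s: 24.75
tool_pos: [0.6603, -0.198, 0.1197]
orientation: [0.113, -0.266, 0.031, 0.957]
ft_force: [-0.5, -0.1, -4.8]
gripper_width: 0.583
```

```bash
python3 - <<'E'
from fit import *
D=[(circ(.706,.0255,.13,.025),(0,255,0)),(circ(.706,.0255,.008,.025),(0,255,0))]
snap("side","s17",(250,130,370,250),5,D)
s=bot.sense();print(s["joint_pos"].round(2),s["ft_force"].round(1),Rq(s["orientation"]).inv().apply([0,0,-1]).round(3))
print(s["tool_pos"])
E
```

```text
[-0.34  1.23  0.47 -0.15  2.46  1.4 ] [ 0.3 -0.3 -5. ] [ 0.517 -0.    -0.856]
[ 0.6605041  -0.19808546  0.1213611 ]
```

View pics/s17.png

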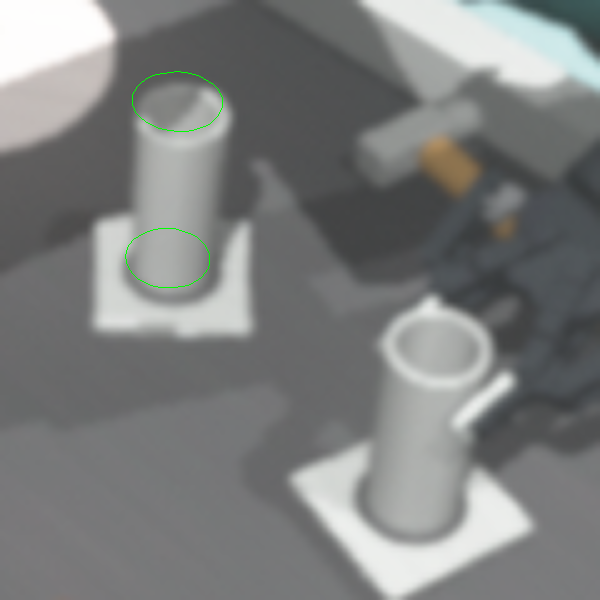

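```bash
python3 - <<'E'
from fit import *
s=bot.sense(); t=s["tool_pos"]
# candidate tilt around jaw axis
m=np.array([np.cos(2.9),np.sin(2.9),0]);
for dg in(-20,-10,0,10,20):
    a=np.radians(dg); ax=np.array([0,0,1])*np.cos(a)+m*np.sin(a)  # + leans to mouth/robot side
    g=t+np.array([.003,0,0]); top=g+ax*.025; bot_=g-ax*.097
    P=w2p("side",[top,bot_]); print(dg,((P-[250,130])*5).round(0).tolist(), ((P[1]-P[0])*5).round(0))
E
```

```text
-20 [[460.0, 331.0], [362.0, 511.0]] [-98. 180.]
-10 [[453.0, 332.0], [387.0, 504.0]] [-66. 171.]
0 [[446.0, 335.0], [413.0, 493.0]] [-33. 158.]
10 [[438.0, 339.0], [439.0, 479.0]] [  1. 140.]
20 [[431.0, 344.0], [466.0, 462.0]] [ 34. 119.]
```

Emit:
play_rows --rows '[0.16, 0, -0.26, 0, 0, 0, 255, 0.16, 0, -0.26, 0, 0, 0, 255, 0.16, 0, -0.26, 0, 0, 0, 255, 0.1, 0, -0.17, 0, 0, 0, 255, 0, 0, 0, 0, 0, 0, 255, 0, 0, 0, 0, 0, 0, 255]'

```text
time_s: 25.4
tool_pos: [0.6601, -0.1979, 0.1105]
orientation: [0.114, -0.265, 0.032, 0.957]
ft_force: [0.1, 0.7, -5.5]
gripper_width: 0.58
```

Emit:
play_rows --rows '[0.1, 0, -0.17, 0, 0, 0, 255, 0, 0, 0, 0, 0, 0, 255, 0, 0, 0, 0, 0, 0, 255]'

```text
time_s: 25.7
tool_pos: [0.6602, -0.1979, 0.1085]
orientation: [0.114, -0.265, 0.032, 0.957]
ft_force: [-0.4, -0.6, -5.9]
gripper_width: 0.583
```

Emit:
play_rows --rows '[0.1, 0, -0.17, 0, 0, 0, 255, 0.1, 0, -0.17, 0, 0, 0, 255, 0, 0, 0, 0, 0, 0, 255, 0, 0, 0, 0, 0, 0, 255]'

```text
time_s: 26.1
tool_pos: [0.6603, -0.1979, 0.1045]
orientation: [0.114, -0.265, 0.031, 0.957]
ft_force: [-0.3, 0.1, -4.8]
gripper_width: 0.585
```

Emit:
play_rows --rows '[0.1, 0, -0.17, 0, 0, 0, 255, 0.1, 0, -0.17, 0, 0, 0, 255, 0, 0, 0, 0, 0, 0, 255, 0, 0, 0, 0, 0, 0, 255]'

```text
time_s: 26.5
tool_pos: [0.6607, -0.198, 0.1041]
orientation: [0.114, -0.265, 0.032, 0.957]
ft_force: [4.9, -1.4, 7.8]
gripper_width: 0.582
```

```bash
python3 - <<'E'
from fit import *
snap("side","s18",(250,130,370,250),5)
print(bot.sense()["ft_force"])
E
```

```text
[ 3.72288448 -1.37014883  8.47203937]
```

View pics/s18.png

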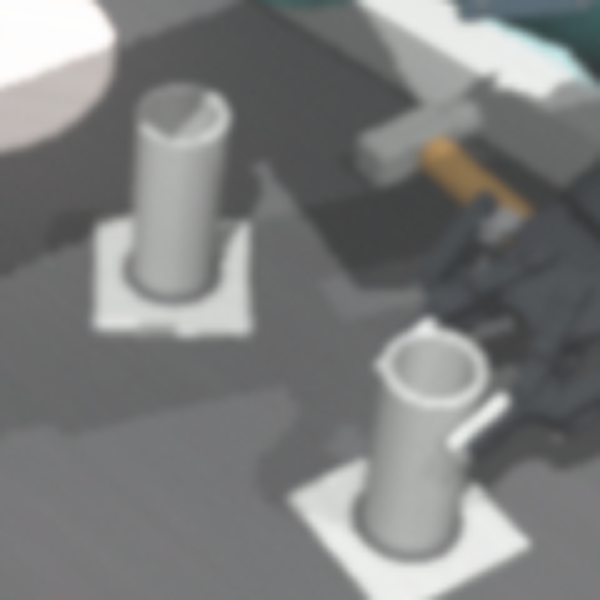

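Upright and touching. Release and retreat.

Emit:
play_rows --rows '[0, 0, 0, 0, 0, 0, 60, 0, 0, 0, 0, 0, 0, 0, 0, 0, 0, 0, 0, 0, 0, 0, 0, 0, 0, 0, 0, 0, -1, 0, 0, 0, 0, 0, 0, -1, 0, 0, 0, 0, 0, 0, -1, 0, 2, 0, 0, 0, 0, -1.5, 0, 2.6, 0, 0, 0, 0, -1.5, 0, 2.6, 0, 0, 0, 0, -1.5, 0, 2.6, 0, 0, 0, 0, -1.5, 0, 2.6, 0, 0, 0, 0, -1, 0, 1.5, 0, 0, 0, 0]'

```text
time_s: 27.75
tool_pos: [0.6718, -0.2008, 0.2742]
orientation: [0.113, -0.269, 0.032, 0.956]
ft_force: [-0.7, -0.3, 2.0]
gripper_width: 0.998
```

Emit:
play_rows --rows '[0, 0, 0, 0, 0.13, 0, 0, 0, 0, 0, 0, 0.13, 0, 0, 0, 0, 0, 0, 0.13, 0, 0, 0, 0, 0, 0, 0.13, 0, 0, 0, 0, 0, 0, 0.13, 0, 0, 0, 0, 0, 0, 0.13, 0, 0, 0, 0, 0, 0, 0.13, 0, 0, 0, 0, 0, 0, 0.12, 0, 0, 0, 0, 0, 0, 0, 0, 0, 0, 0, 0, 0, 0, 0, 0]'

```text
time_s: 28.75
tool_pos: [0.6706, -0.2004, 0.2712]
orientation: [0.083, -0.702, 0.083, 0.702]
ft_force: [1.0, -0.6, 0.7]
gripper_width: 0.999
```

```bash
python3 - <<'E'
from fit import *
snap("side","s19",(210,80,370,240),5)
snap("top","t19",(90,90,290,260),4)
s=bot.sense();print(s["joint_pos"].round(2),s["ft_force"].round(1))
goto((.6,.1,.25),Rq(s["orientation"]))
E
```

```text
[-0.39  0.49  1.24 -0.    1.41  1.42] [-0.2 -0.4 -0. ]
pos [ 0.6728 -0.2011  0.2705] t 28.85 shift cm [  2.02 -27.58  14.11] turn [0. 0. 0.] w 1.004 F [-0.2 -0.4 -0. ]
```

View pics/s19.png

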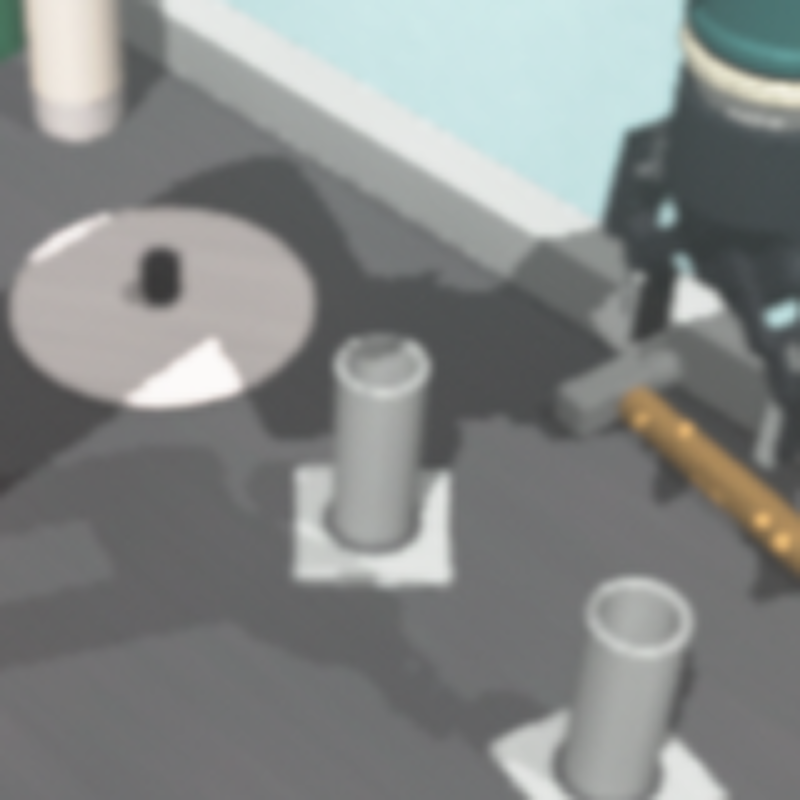

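View pics/t19.png

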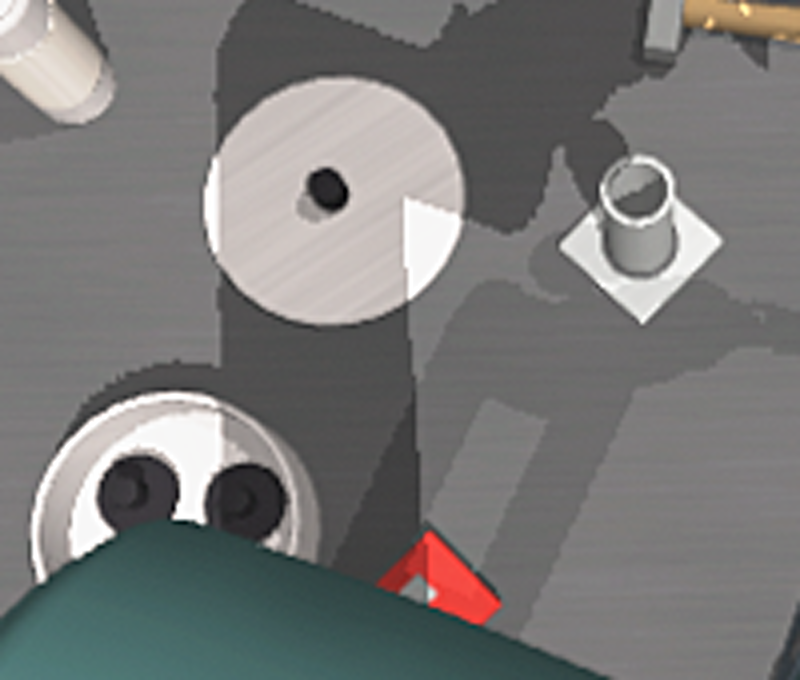

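```bash
python3 - <<'E'
from fit import *
def P(n,c,s,o,z): return p2w(n,(c[0]+.5)/s-.5+o[0],(c[1]+.5)/s-.5+o[1],z)[:2].round(4)
T=lambda c,z:P("top",c,4,(90,90),z)
S=lambda c,z:P("side",c,5,(210,80),z)
print("A top",T((637.5,191.5),.13),"side",S((383,366),.13))
print("B side",S((640,617),.13))
print("lid top",T((335,200),.01),"side",S((163,308),.01))
for c in((138,496),(246,504)):
    k=T(c,.019); print("cap",k,np.linalg.norm(k-[.4845,.3545]))
E
```

```text
A top [0.6952 0.0174] side [0.6993 0.0143]
B side [ 0.6588 -0.2   ]
lid top [0.737 0.252] side [0.7376 0.2449]
cap [0.5107 0.3913] 0.04517388626186597
cap [0.5024 0.3118] 0.046300107991234705
```

Emit:
play_rows --rows '[0, -2, 1.3, 0, 0, 0, 0, 0, -3.9, 2.5, 0, 0, 0, 0, 0, -4, 2.5, 0, 0, 0, 0, 0, -4, 2.5, 0, 0, 0, 0, 0, -4, 2.5, 0, 0, 0, 0, 0, -4, 2.5, 0, 0, 0, 0, 0, -4, 2.5, 0, 0, 0, 0, 0, -4, 2.5, 0, 0, 0, 0, 0, -4, 2.5, 0, 0, 0, 0, 0, -4, 2.5, 0, 0, 0, 0, 0, -4, 2.5, 0, 0, 0, 0, 0, -4, 2.5, 0, 0, 0, 0]'

```text
time_s: 30.05
tool_pos: [0.4998, 0.3156, 0.2693]
orientation: [-0.083, 0.703, -0.084, -0.702]
ft_force: [0.4, 0.2, 0.3]
gripper_width: 0.999
```

Emit:
play_rows --rows '[0, 0, 0, -0.14, 0, 0, 130, 0, 0, 0, -0.14, 0, 0, 130, 0, 0, 0, -0.14, 0, 0, 130, 0, 0, 0, -0.14, 0, 0, 130, 0, 0, 0, -0.14, 0, 0, 130, 0, 0, 0, -0.14, 0, 0, 130, 0, 0, 0, -0.14, 0, 0, 130, 0, 0, 0, -0.14, 0, 0, 130, 0, 0, 0, -0.14, 0, 0, 130, 0, 0, 0, -0.14, 0, 0, 130, 0, 0, 0, -0.14, 0, 0, 130, 0, 0, 0, -0.14, 0, 0, 130]'

```text
time_s: 31.25
tool_pos: [0.5007, 0.3138, 0.2691]
orientation: [-0.47, -0.529, -0.468, 0.529]
ft_force: [0.3, 0.3, -0.4]
gripper_width: 0.489
```

Emit:
play_rows --rows '[0, 0, 0, -0.14, 0, 0, 130, 0, 0, 0, -0.14, 0, 0, 130, 0, 0, 0, -0.14, 0, 0, 130, 0, 0, 0, -0.1, 0, 0, 130, 0, 0, 0, 0, 0, 0, 130, 0, 0, 0, 0, 0, 0, 130]'

```text
time_s: 31.85
tool_pos: [0.5, 0.3135, 0.2692]
orientation: [0.588, 0.393, 0.587, -0.394]
ft_force: [-0.5, -0.2, 0.4]
gripper_width: 0.489
```

```bash
python3 - <<'E'
from fit import *
snap("side","s20",(100,60,370,260),3)
snap("top","t20",(80,90,350,260),3)
s=bot.sense();print(s["joint_pos"].round(2),s["ft_force"].round(1))
goto((.5,.314,.2),down(.39))
E
```

```text
[ 0.44  0.33  1.51 -0.    1.31  0.05] [-0.2 -0.4  0.2]
pos [0.4995 0.3132 0.2692] t 31.95 shift cm [ 6.92  0.07 -0.06] turn [ 0.001  0.002 -0.001] w 0.489 F [-0.2 -0.4  0.2]
```

View pics/s20.png

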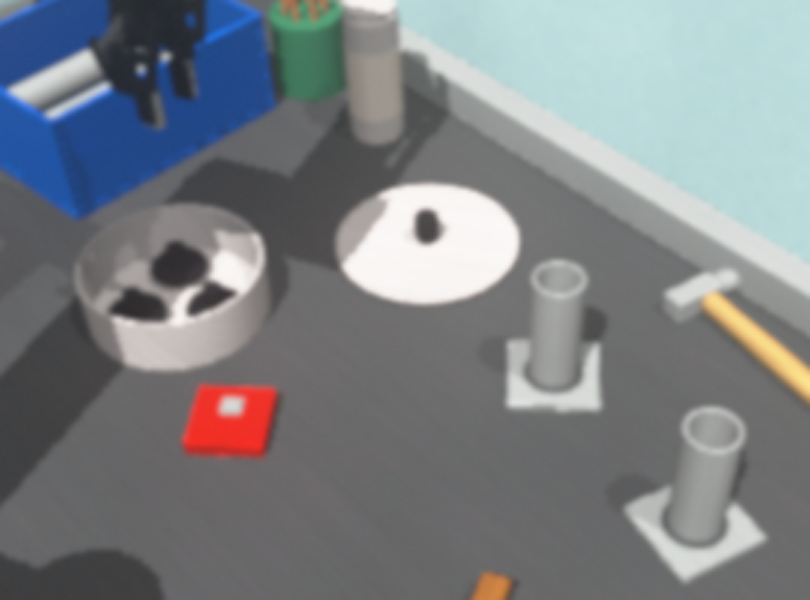

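View pics/t20.png

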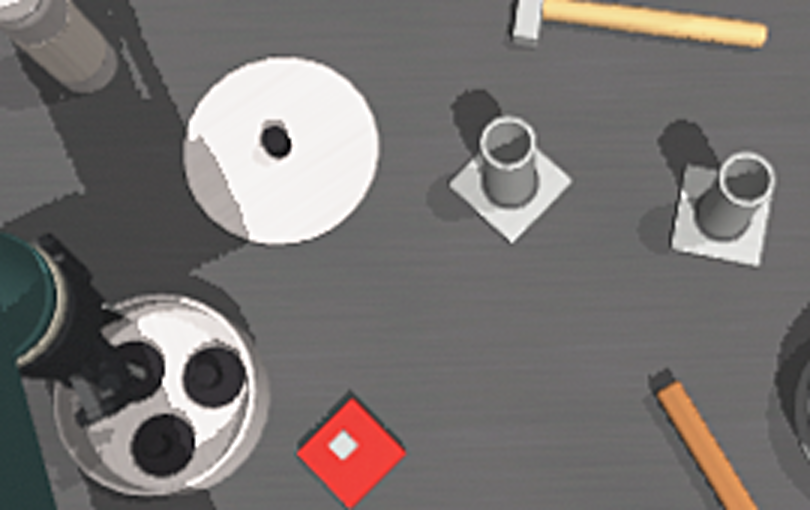

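```bash
python3 - <<'E'
from fit import *
T=lambda c,z:p2w("top",(c[0]+.5)/3-.5+80,(c[1]+.5)/3-.5+90,z)[:2].round(4)
print("A",T((508,143),.13),"B",T((747,180),.13),"cap2",T((214,377),.019),"cap3",T((163,444),.019),"tub",T((152,395),.062))
E
```

```text
A [0.6957 0.0174] B [ 0.6542 -0.1973] cap2 [0.5033 0.3122] cap3 [0.4397 0.3598] tub [0.4829 0.3569]
```

Emit:
play_rows --rows '[3, 0, 0, 0, 0, 0, 130, 4, 0, 0, 0, 0, 0, 130, 4, 0, 0, 0, 0, 0, 130, 4, 0, 0, 0, 0, 0, 130, 3, 0, 0, 0, 0, 0, 130, 2, 0, 0, 0, 0, 0, 130, 1, 0, 0, 0, 0, 0, 130, 1, 0, 0, 0, 0, 0, 130, 0.7, 0, 0, 0, 0, 0, 130, 0, 0, 0, 0, 0, 0, 130, 0, 0, 0, 0, 0, 0, 130]'

```text
time_s: 33.05
tool_pos: [0.4998, 0.313, 0.0432]
orientation: [0.589, 0.393, 0.587, -0.392]
ft_force: [0.1, -0.2, 0.3]
gripper_width: 0.491
```

Emit:
play_rows --rows '[0.3, 0, 0, 0, 0, 0, 130, 0, 0, 0, 0, 0, 0, 255, 0, 0, 0, 0, 0, 0, 255, 0, 0, 0, 0, 0, 0, 255, 0, 0, 0, 0, 0, 0, 255, 0, 0, 0, 0, 0, 0, 255, 0, 0, 0, 0, 0, 0, 255]' --force 40

```text
time_s: 33.75
tool_pos: [0.4997, 0.3129, 0.04]
orientation: [0.589, 0.393, 0.587, -0.392]
ft_force: [0.8, -0.1, 5.6]
gripper_width: 0.241
```

Emit:
play_rows --rows '[-0.3, 0, 0, 0, 0, 0, 255, -0.5, 0, 0, 0, 0, 0, 255, -1, 0, 0, 0, 0, 0, 255, -2, 0, 0, 0, 0, 0, 255, -4, 0, 0, 0, 0, 0, 255, -4, 0, 0, 0, 0, 0, 255, -4, 0, 0, 0, 0, 0, 255, -3, 0, 0, 0, 0, 0, 255, -2, 0, 0, 0, 0, 0, 255, -1, 0, 0, 0, 0, 0, 255, 0, 0, 0, 0, 0, 0, 255]'

```text
time_s: 34.85
tool_pos: [0.4995, 0.3132, 0.2592]
orientation: [0.589, 0.394, 0.587, -0.392]
ft_force: [-0.4, -0.8, -0.6]
gripper_width: 0.242
```

```bash
python3 - <<'E'
from fit import *
snap("side","s21",(80,10,280,190),4)
goto((.6932,.0199,.25),down(.39))
E
```

```text
pos [0.4988 0.3128 0.2577] t 34.9 shift cm [ 0.83  6.73 34.51] turn [ 0.003  0.001 -0.002] w 0.244 F [ 0.6  0.2 -1.1]
```

View pics/s21.png

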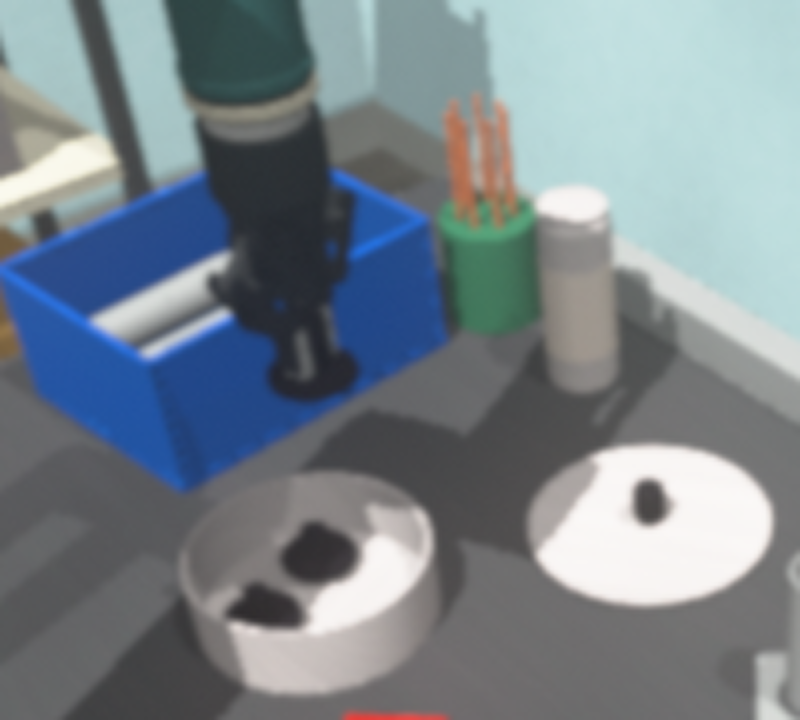

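Emit:
play_rows --rows '[0, 0.4, 2, 0, 0, 0, 255, 0, 0.7, 3.5, 0, 0, 0, 255, 0, 0.8, 4, 0, 0, 0, 255, 0, 0.8, 4, 0, 0, 0, 255, 0, 0.8, 4, 0, 0, 0, 255, 0, 0.8, 4, 0, 0, 0, 255, 0, 0.8, 4, 0, 0, 0, 255, 0, 0.7, 4, 0, 0, 0, 255, 0, 0.6, 3, 0, 0, 0, 255, 0, 0.3, 2, 0, 0, 0, 255, 0, 0, 0, 0, 0, 0, 255, 0, 0, 0, 0, 0, 0, 255]'

```text
time_s: 36.1
tool_pos: [0.6921, 0.0204, 0.2568]
orientation: [0.588, 0.393, 0.588, -0.393]
ft_force: [-0.0, 0.4, -0.5]
gripper_width: 0.24
```

```bash
python3 - <<'E'
from fit import *
goto((.6932,.0199,.175),down(.39))
E
```

```text
pos [0.6921 0.0204 0.2568] t 36.1 shift cm [8.18 0.09 0.09] turn [ 0.003 -0.     0.001] w 0.24 F [-0.   0.4 -0.5]
```

Lower to just above the rim (plug bottom about 5 mm over it) and look.

Emit:
play_rows --rows '[2, 0.1, 0.1, 0, 0, 0, 255, 3, 0, 0, 0, 0, 0, 255, 2, 0, 0, 0, 0, 0, 255, 1, 0, 0, 0, 0, 0, 255, 0.6, 0, 0, 0, 0, 0, 255, 0, 0, 0, 0, 0, 0, 255, 0, 0, 0, 0, 0, 0, 255]'

```text
time_s: 36.8
tool_pos: [0.695, 0.0197, 0.1732]
orientation: [0.589, 0.393, 0.587, -0.392]
ft_force: [-0.8, 0.0, -0.7]
gripper_width: 0.238
```

```bash
python3 - <<'E'
from fit import *
goto((.6932,.0199,.175),down(.39))
t=bot.sense()["tool_pos"]
# camera bias fudge: side bias vs robot frame
b=np.array([.0061,-.0056,0])
D=[(circ(t[0],t[1],t[2]-.026,.031)+b,(0,255,0)),(circ(.6932,.0199,.13,.025)+b,(0,0,255))]
snap("side","s22",(250,90,330,180),7,D)
snap("side","s22b",(250,90,330,180),7)
snap("top","t22",(210,90,290,170),7)
E
```

```text
pos [0.695  0.0197 0.1732] t 36.8 shift cm [-0.18 -0.16 -0.09] turn [ 0.004  0.002 -0.003] w 0.238 F [-0.8  0.  -0.7]
```

View pics/s22.png

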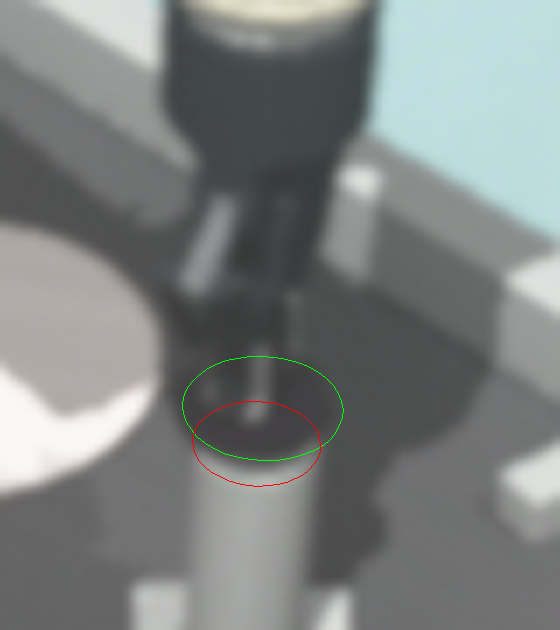

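View pics/t22.png

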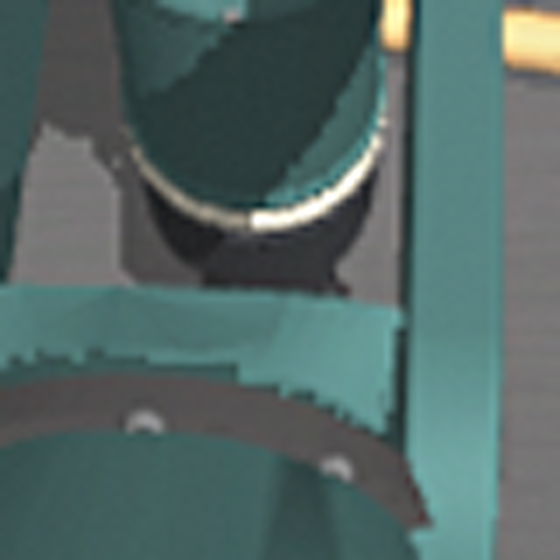

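```bash
python3 - <<'E'
import cv2
im=cv2.imread("pics/s22b.png")[300:560,120:400]; im=cv2.convertScaleAbs(im,alpha=2.2,beta=-40); cv2.imwrite("pics/s22c.png",cv2.resize(im,None,fx=2.5,fy=2.2))
E
```

```text
(no output)
```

View pics/s22c.png

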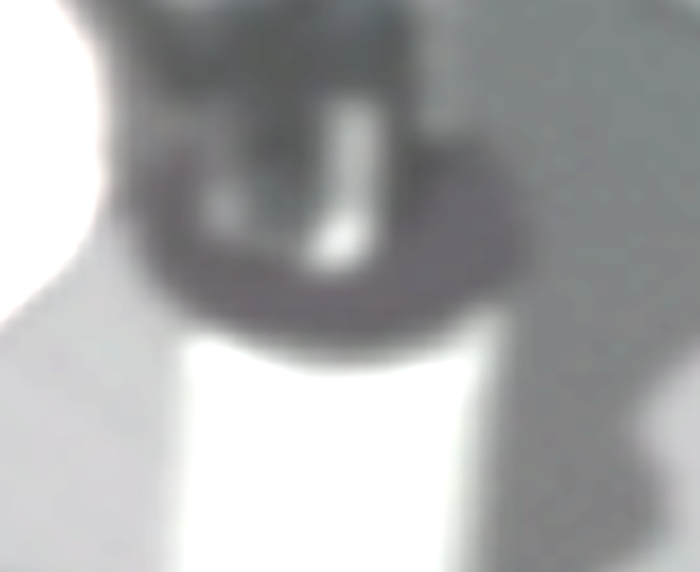

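```bash
python3 - <<'E'
from fit import *
p=np.array([.6932,.0199,.14]); f=lambda q:w2p("side",q)[0]
J=np.array([(f(p+[.001,0,0])-f(p)),(f(p+[0,.001,0])-f(p))]).T
print(J, np.linalg.solve(J,[-11/7,2/7]), "mm offset of cap rel prediction")
goto((.6932,.0199,.155),down(.39))
E
```

```text
[[ 0.25905894 -0.26174542]
 [-0.16460506 -0.17665766]] [-3.96614303  2.07821694] mm offset of cap rel prediction
pos [0.6952 0.0193 0.1733] t 36.95 shift cm [ 1.83 -0.17 -0.14] turn [ 0.003  0.002 -0.003] w 0.238 F [-0.3 -1.2 -0.9]
```

Emit:
play_rows --rows '[0, 0.1, 0.2, 0, 0, 0, 255, 0.5, 0, 0, 0, 0, 0, 255, 0.4, 0, 0, 0, 0, 0, 255, 0.3, 0, 0, 0, 0, 0, 255, 0.2, 0, 0, 0, 0, 0, 255, 0, 0, 0, 0, 0, 0, 255]'

```text
time_s: 37.55
tool_pos: [0.6958, 0.0179, 0.1575]
orientation: [0.588, 0.393, 0.588, -0.393]
ft_force: [-0.3, -0.7, 0.7]
gripper_width: 0.241
```

Emit:
play_rows --rows '[0.2, 0, 0, 0, 0, 0, 255, 0, 0, 0, 0, 0, 0, 255]'

```text
time_s: 37.75
tool_pos: [0.6964, 0.0178, 0.1562]
orientation: [0.589, 0.393, 0.587, -0.392]
ft_force: [-0.1, 0.2, -0.4]
gripper_width: 0.242
```

Emit:
play_rows --rows '[0, 0, 0, 0, 0, 0, 130, 0, 0, 0, 0, 0, 0, 130, 0, 0, 0, 0, 0, 0, 130, -1, 0, 0, 0, 0, 0, 130, -3, 0, 0, 0, 0, 0, 130, -4, 0, 0, 0, 0, 0, 130, -3, 0, 0, 0, 0, 0, 130, -1, 0, 0, 0, 0, 0, 130, 0, 0, 0, 0, 0, 0, 130, 0, 0, 0, 0, 0, 0, 130]'

```text
time_s: 38.75
tool_pos: [0.6952, 0.018, 0.275]
orientation: [0.588, 0.392, 0.588, -0.393]
ft_force: [0.9, 0.0, -1.4]
gripper_width: 0.487
```

```bash
python3 - <<'E'
from fit import *
goto((.508,.394,.27),down(.39))
snap("side","s23",(210,80,370,240),5)
E
```

```text
pos [0.6952 0.018  0.275 ] t 38.75 shift cm [  0.47  -2.88 -41.91] turn [0.003 0.001 0.   ] w 0.487 F [ 0.9  0.  -1.4]
```

View pics/s23.png

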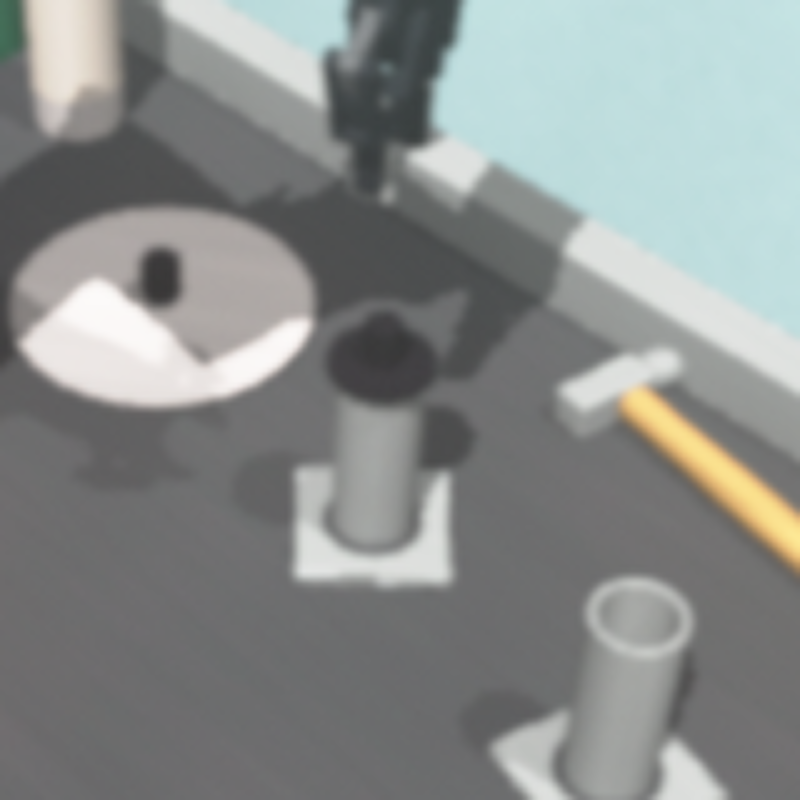

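Emit:
play_rows --rows '[0, -0.2, -2, 0, 0, 0, 130, 0, -0.3, -4, 0, 0, 0, 130, 0, -0.3, -4, 0, 0, 0, 130, 0, -0.3, -4, 0, 0, 0, 130, 0, -0.3, -4, 0, 0, 0, 130, 0, -0.3, -4, 0, 0, 0, 130, 0, -0.3, -4, 0, 0, 0, 130, 0, -0.3, -4, 0, 0, 0, 130, 0, -0.3, -4, 0, 0, 0, 130, 0, -0.3, -4, 0, 0, 0, 130, 0, 0, -2.5, 0, 0, 0, 130, 0, 0, -1.4, 0, 0, 0, 130]'

```text
time_s: 40.0
tool_pos: [0.5058, 0.3959, 0.2739]
orientation: [0.589, 0.391, 0.589, -0.393]
ft_force: [0.3, -0.4, -0.1]
gripper_width: 0.489
```

Emit:
play_rows --rows '[0, 0, 0, 0.14, 0, 0, 130, 0, 0, 0, 0.14, 0, 0, 130, 0, 0, 0, 0.14, 0, 0, 130, 0, 0, 0, 0.14, 0, 0, 130, 0, 0, 0, 0.14, 0, 0, 130, 0, 0, 0, 0.14, 0, 0, 130, 0, 0, 0, 0.14, 0, 0, 130, 0, 0, 0, 0.02, 0, 0, 130, 0, 0, 0, 0, 0, 0, 130]'

```text
time_s: 40.9
tool_pos: [0.5083, 0.3934, 0.2747]
orientation: [-0.329, -0.626, -0.328, 0.626]
ft_force: [-0.1, 0.1, -0.2]
gripper_width: 0.488
```

```bash
python3 - <<'E'
from fit import *
goto((.508,.394,.04),down(-.61))
snap("top","t24",(80,130,280,270),4)
snap("side","s24",(80,30,280,190),4)
E
```

```text
pos [0.5083 0.3934 0.2747] t 40.9 shift cm [23.47 -0.1  -0.06] turn [ 0.006  0.001 -0.002] w 0.488 F [-0.1  0.1 -0.2]
```

View pics/t24.png

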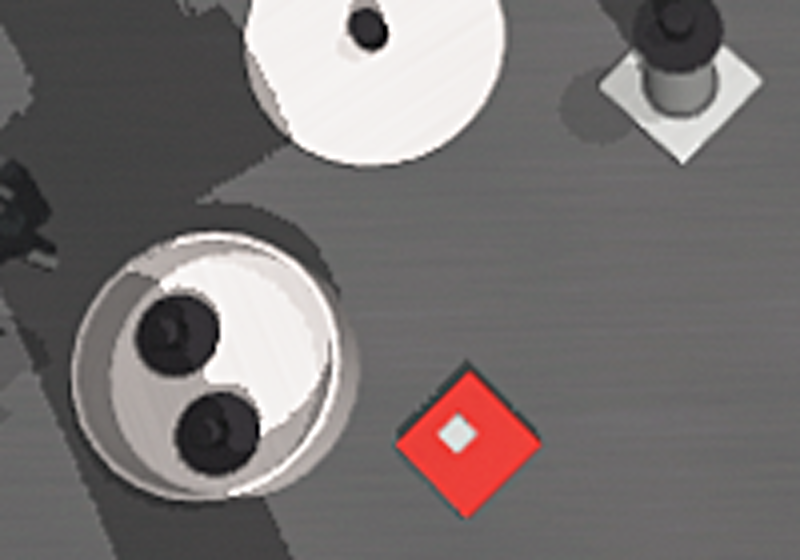

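View pics/s24.png

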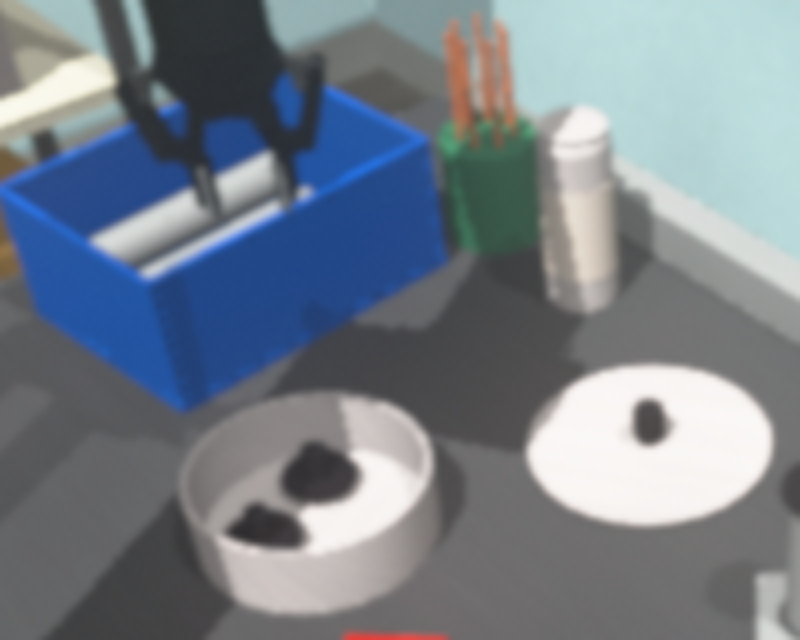

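Emit:
play_rows --rows '[3, -0.1, 0, 0, 0, 0, 130, 4, 0, 0, 0, 0, 0, 130, 4, 0, 0, 0, 0, 0, 130, 4, 0, 0, 0, 0, 0, 130, 3, 0, 0, 0, 0, 0, 130, 2, 0, 0, 0, 0, 0, 130, 1, 0, 0, 0, 0, 0, 130, 1, 0, 0, 0, 0, 0, 130, 1, 0, 0, 0, 0, 0, 130, 0.4, 0, 0, 0, 0, 0, 130, 0, 0, 0, 0, 0, 0, 130]'

```text
time_s: 42.1
tool_pos: [0.5082, 0.3942, 0.0414]
orientation: [0.328, 0.627, 0.327, -0.626]
ft_force: [-0.2, 0.4, -0.1]
gripper_width: 0.495
```

Emit:
play_rows --rows '[0, 0, 0, 0, 0, 0, 255, 0, 0, 0, 0, 0, 0, 255, 0, 0, 0, 0, 0, 0, 255, 0, 0, 0, 0, 0, 0, 255, 0, 0, 0, 0, 0, 0, 255, 0, 0, 0, 0, 0, 0, 255]' --force 40

```text
time_s: 42.7
tool_pos: [0.5089, 0.3946, 0.0424]
orientation: [0.328, 0.628, 0.327, -0.625]
ft_force: [-0.9, 0.2, 5.8]
gripper_width: 0.24
```

Emit:
play_rows --rows '[-0.3, 0, 0, 0, 0, 0, 255, -0.5, 0, 0, 0, 0, 0, 255, -1, 0, 0, 0, 0, 0, 255, -2, 0, 0, 0, 0, 0, 255, -4, 0, 0, 0, 0, 0, 255, -4, 0, 0, 0, 0, 0, 255, -4, 0, 0, 0, 0, 0, 255, -3, 0, 0, 0, 0, 0, 255, -2, 0, 0, 0, 0, 0, 255, -1, 0, 0, 0, 0, 0, 255, 0, 0, 0, 0, 0, 0, 255]'

```text
time_s: 43.8
tool_pos: [0.5084, 0.3947, 0.2613]
orientation: [0.328, 0.628, 0.327, -0.625]
ft_force: [0.1, 0.3, -0.0]
gripper_width: 0.244
```

```bash
python3 - <<'E'
from fit import *
goto((.653,-.196,.25),down(-.61))
snap("top","t25",(80,90,350,270),3)
snap("side","s25",(80,10,350,250),3)
E
```

```text
pos [0.5084 0.3947 0.2613] t 43.8 shift cm [ 1.15 45.56 40.29] turn [ 0.003 -0.003 -0.003] w 0.244 F [ 0.1  0.3 -0. ]
```

View pics/t25.png

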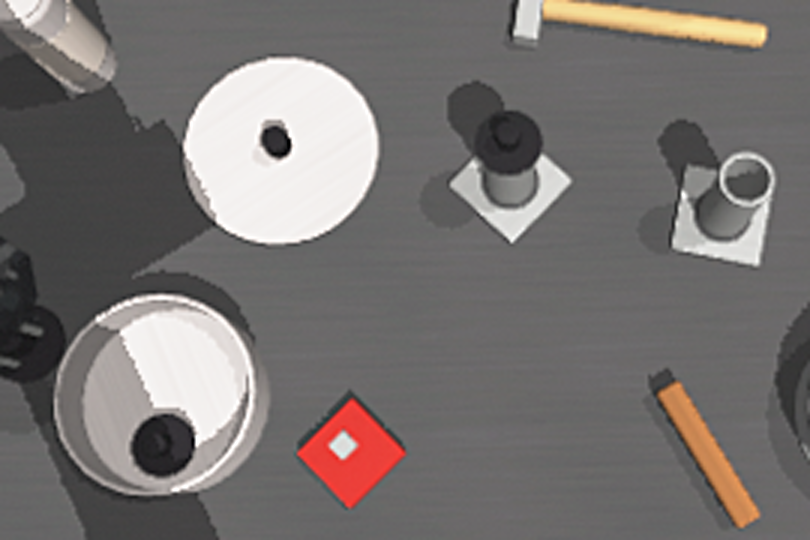

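View pics/s25.png

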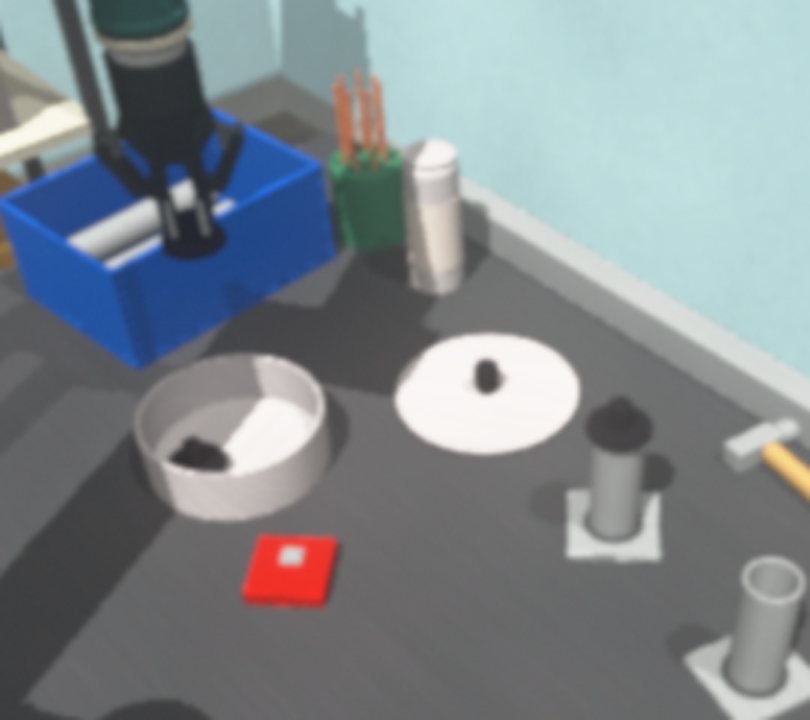

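Emit:
play_rows --rows '[0, 1.5, 1.3, 0, 0, 0, 255, 0, 3, 2.6, 0, 0, 0, 255, 0, 3.4, 3, 0, 0, 0, 255, 0, 3.4, 3, 0, 0, 0, 255, 0, 3.4, 3, 0, 0, 0, 255, 0, 3.4, 3, 0, 0, 0, 255, 0, 3.4, 3, 0, 0, 0, 255, 0, 3.4, 3, 0, 0, 0, 255, 0, 3.4, 3, 0, 0, 0, 255, 0, 3.4, 3, 0, 0, 0, 255, 0, 3.4, 3, 0, 0, 0, 255, 0, 3.4, 3, 0, 0, 0, 255]'

```text
time_s: 45.1
tool_pos: [0.6296, -0.1063, 0.2584]
orientation: [-0.328, -0.626, -0.328, 0.627]
ft_force: [-0.2, 0.6, -0.6]
gripper_width: 0.236
```

Emit:
play_rows --rows '[0, 3.4, 3, 0, 0, 0, 255, 0, 2, 2, 0, 0, 0, 255, 0, 1, 0.5, 0, 0, 0, 255, 0, 0, 0, 0, 0, 0, 255, 0, 0, 0, 0, 0, 0, 255]'

```text
time_s: 45.6
tool_pos: [0.6512, -0.1844, 0.2592]
orientation: [0.328, 0.627, 0.328, -0.626]
ft_force: [1.0, -0.4, -1.7]
gripper_width: 0.239
```

```bash
python3 - <<'E'
from fit import *
goto((.653,-.196,.176),down(-.61))
E
```

```text
pos [ 0.6512 -0.1844  0.2592] t 45.6 shift cm [8.31 0.81 0.85] turn [ 0.003 -0.001  0.   ] w 0.239 F [ 1.  -0.4 -1.7]
```

Emit:
play_rows --rows '[0, 0.8, 0.8, 0, 0, 0, 255, 3, 0, 0, 0, 0, 0, 255, 3, 0, 0, 0, 0, 0, 255, 1.5, 0, 0, 0, 0, 0, 255, 0.7, 0, 0, 0, 0, 0, 255, 0, 0, 0, 0, 0, 0, 255, 0, 0, 0, 0, 0, 0, 255]'

```text
time_s: 46.3
tool_pos: [0.6551, -0.1966, 0.1795]
orientation: [0.329, 0.627, 0.327, -0.626]
ft_force: [-0.0, -0.9, -0.3]
gripper_width: 0.241
```

```bash
python3 - <<'E'
from fit import *
goto((.653,-.196,.158),down(-.61))
t=bot.sense()["tool_pos"]
p=np.array([.653,-.196,.14]); f=lambda q:w2p("side",q)[0]
J=np.array([(f(p+[.001,0,0])-f(p)),(f(p+[0,.001,0])-f(p))]).T; print(J.round(3))
x0,y0=290,140;s=7
for nm,c in(("cap",circ(t[0],t[1],t[2]-.028,.031)),("rim",circ(.653,-.196,.13,.025))):
    q=(w2p("side",c)-[x0,y0]+.5)*s-.5; print(nm,q.min(0).round(0),q.max(0).round(0))
snap("side","s26",(290,140,380,225),7)
im=cv2.imread("pics/s26.png"); cv2.imwrite("pics/s26.png",cv2.convertScaleAbs(im,alpha=1.8,beta=-20))
E
```

```text
pos [ 0.6551 -0.1966  0.1795] t 46.3 shift cm [ 2.15 -0.21  0.07] turn [ 0.004 -0.001 -0.004] w 0.241 F [-0.  -0.9 -0.3]
[[ 0.268 -0.321]
 [-0.209 -0.225]]
cap [239. 337.] [422. 470.]
rim [244. 393.] [389. 501.]
```

View pics/s26.png

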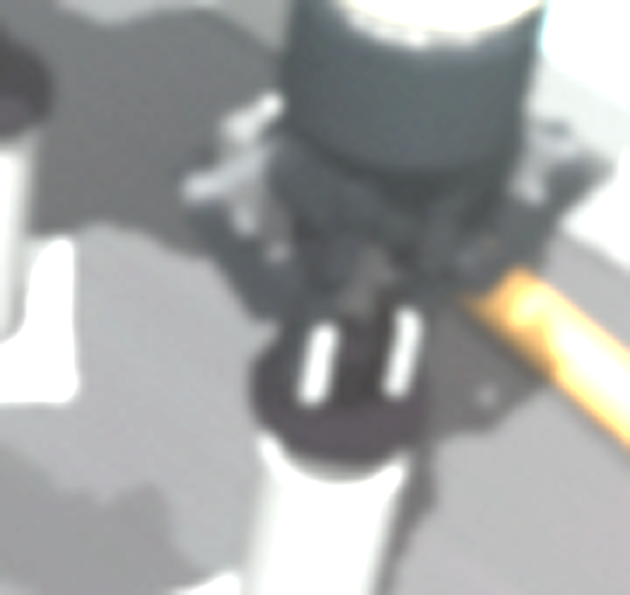

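Emit:
play_rows --rows '[0.3, 0.05, 0.2, 0, 0, 0, 255, 0.5, 0, 0, 0, 0, 0, 255, 0.4, 0, 0, 0, 0, 0, 255, 0.3, 0, 0, 0, 0, 0, 255, 0.3, 0, 0, 0, 0, 0, 255, 0, 0, 0, 0, 0, 0, 255, 0, 0, 0, 0, 0, 0, 255]'

```text
time_s: 47.05
tool_pos: [0.6535, -0.1984, 0.1601]
orientation: [0.328, 0.627, 0.327, -0.626]
ft_force: [-1.0, -0.9, 0.0]
gripper_width: 0.237
```

Emit:
play_rows --rows '[0.2, 0, 0, 0, 0, 0, 255, 0, 0, 0, 0, 0, 0, 255, 0, 0, 0, 0, 0, 0, 255]'

```text
time_s: 47.35
tool_pos: [0.6538, -0.1985, 0.1584]
orientation: [0.329, 0.627, 0.327, -0.626]
ft_force: [1.1, -0.2, -0.3]
gripper_width: 0.243
```

Plug is in with no resistance. Release and go up.

Emit:
play_rows --rows '[0, 0, 0, 0, 0, 0, 130, 0, 0, 0, 0, 0, 0, 130, 0, 0, 0, 0, 0, 0, 130, -1, 0, 0, 0, 0, 0, 130, -3, 0, 0, 0, 0, 0, 130, -4, 0, 0, 0, 0, 0, 130, -3, 0, 0, 0, 0, 0, 130, -1, 0, 0, 0, 0, 0, 130, 0, 0, 0, 0, 0, 0, 0, 0, 0, 0, 0, 0, 0, 0]'

```text
time_s: 48.35
tool_pos: [0.6526, -0.1981, 0.2771]
orientation: [0.328, 0.627, 0.328, -0.626]
ft_force: [0.1, 1.0, 0.2]
gripper_width: 0.813
```

```bash
python3 - <<'E'
from fit import *
goto((.734,.255,.25),down(-.61))
snap("side","s27",(190,80,390,260),4)
snap("top","t27",(80,90,280,270),4)
E
```

```text
pos [ 0.6526 -0.1981  0.2771] t 48.35 shift cm [  2.7  -19.14 -41.87] turn [ 0.003 -0.    -0.   ] w 0.813 F [0.1 1.  0.2]
```

View pics/s27.png

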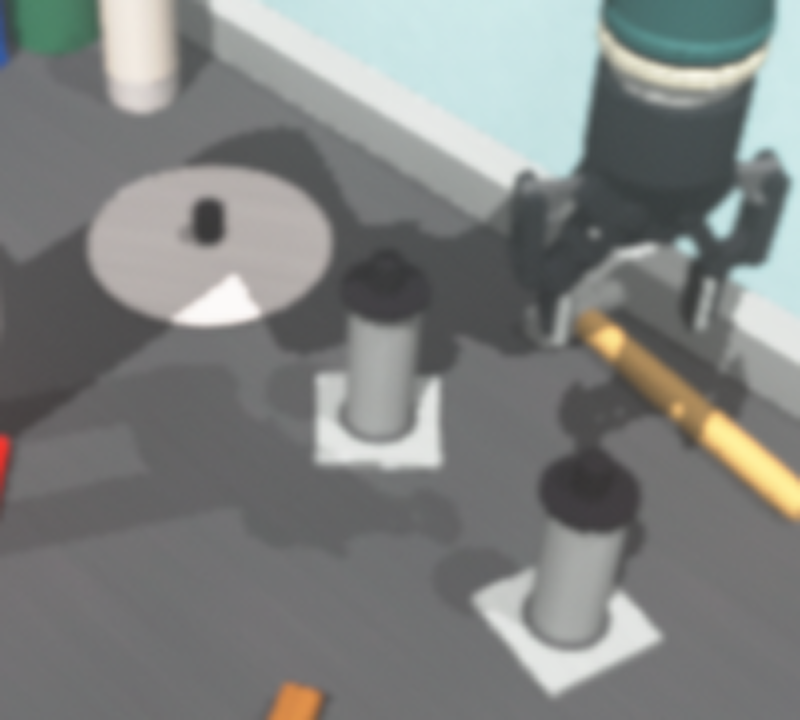

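View pics/t27.png

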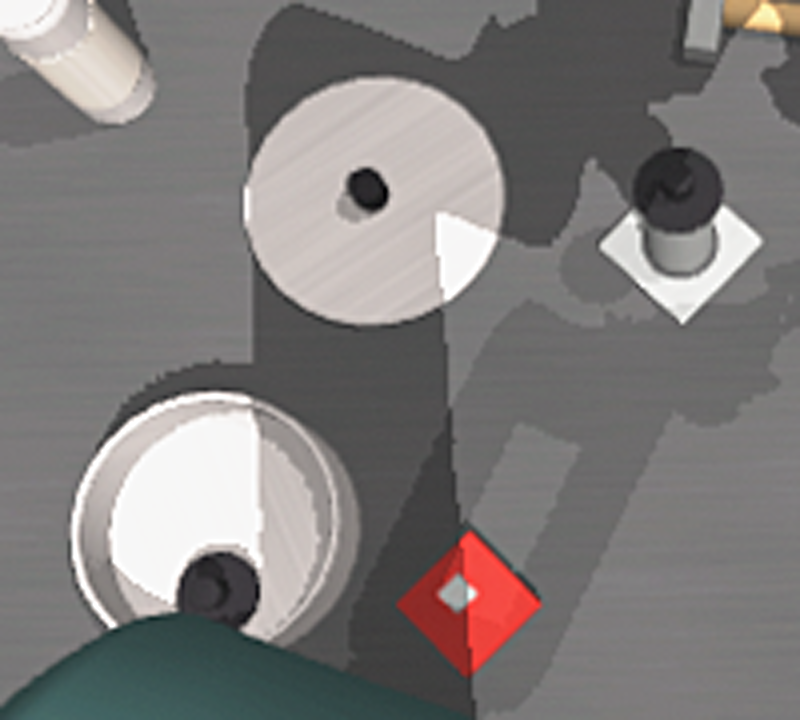

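Emit:
play_rows --rows '[0, -0.9, -2, 0, 0, 0, 0, 0, -1.8, -4, 0, 0, 0, 0, 0, -1.8, -4, 0, 0, 0, 0, 0, -1.8, -4, 0, 0, 0, 0, 0, -1.8, -4, 0, 0, 0, 0, 0, -1.8, -4, 0, 0, 0, 0, 0, -1.8, -4, 0, 0, 0, 0, 0, -1.8, -4, 0, 0, 0, 0, 0, -1.8, -4, 0, 0, 0, 0, 0, -1.8, -4, 0, 0, 0, 0, 0, -1.3, -2.5, 0, 0, 0, 0, 0, -0.7, -1.4, 0, 0, 0, 0]'

```text
time_s: 49.65
tool_pos: [0.7343, 0.2575, 0.2755]
orientation: [-0.329, -0.626, -0.328, 0.627]
ft_force: [-0.0, -0.6, -0.2]
gripper_width: 1.0
```

Emit:
play_rows --rows '[3, 0, 0, 0, 0, 0, 0, 4, 0, 0, 0, 0, 0, 0, 3, 0, 0, 0, 0, 0, 0, 0, 0, 0, 0, 0, 0, 0, 0, 0, 0, 0, 0, 0, 0]'

```text
time_s: 50.15
tool_pos: [0.7351, 0.2538, 0.1772]
orientation: [-0.328, -0.626, -0.327, 0.627]
ft_force: [0.3, -0.3, 0.3]
gripper_width: 0.999
```

```bash
python3 - <<'E'
from fit import *
goto((.734,.255,.036),down(-.61))
snap("side","s28",(190,60,390,240),4)
E
```

```text
pos [0.7351 0.2538 0.1772] t 50.15 shift cm [14.12 -0.17 -0.06] turn [ 0.003  0.002 -0.001] w 0.999 F [ 0.3 -0.3  0.3]
```

View pics/s28.png

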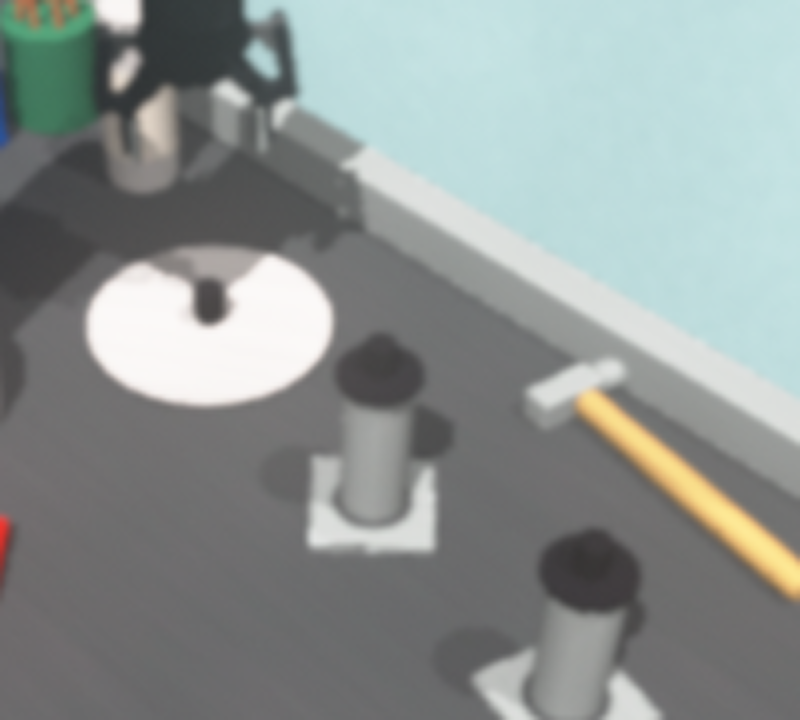

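```bash
python3 - <<'E'
from fit import *
snap("side","s29",(190,80,390,260),4)
import numpy as np
a=cv2.imread("pics/s27.png");b=cv2.imread("pics/s29.png")
cv2.imwrite("pics/cmp.png",np.hstack([a[200:700,250:650],b[200:700,250:650]]))
E
```

```text
(no output)
```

View pics/cmp.png

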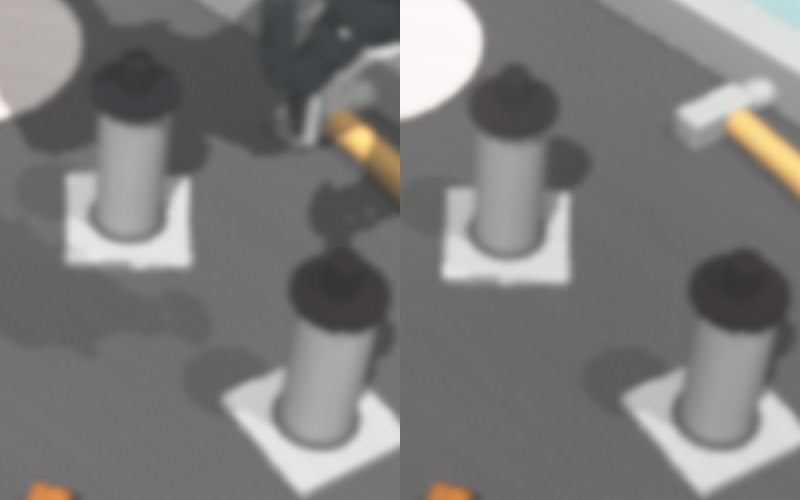

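Emit:
play_rows --rows '[0, 0, 0, 0, 0, 0, 0, 0, 0, 0, 0, 0, 0, 0, 0, 0, 0, 0, 0, 0, 0, 0, 0, 0, 0, 0, 0, 0, 0, 0, 0, 0, 0, 0, 0, 0, 0, 0, 0, 0, 0, 0, 0, 0, 0, 0, 0, 0, 0]'

```text
time_s: 50.95
tool_pos: [0.7354, 0.2547, 0.1779]
orientation: [0.328, 0.627, 0.327, -0.626]
ft_force: [0.9, -0.4, 0.3]
gripper_width: 1.001
```

```bash
python3 - <<'E'
from fit import *
snap("side","s30",(170,80,390,260),3.5)
snap("top","t30",(120,90,360,240),3.3)
goto((.734,.255,.036),down(-.61))
E
```

```text
pos [0.7354 0.2547 0.1779] t 51.05 shift cm [14.19 -0.16  0.06] turn [ 0.003 -0.    -0.002] w 0.996 F [-1.1 -0.1  0.3]
```

View pics/s30.png

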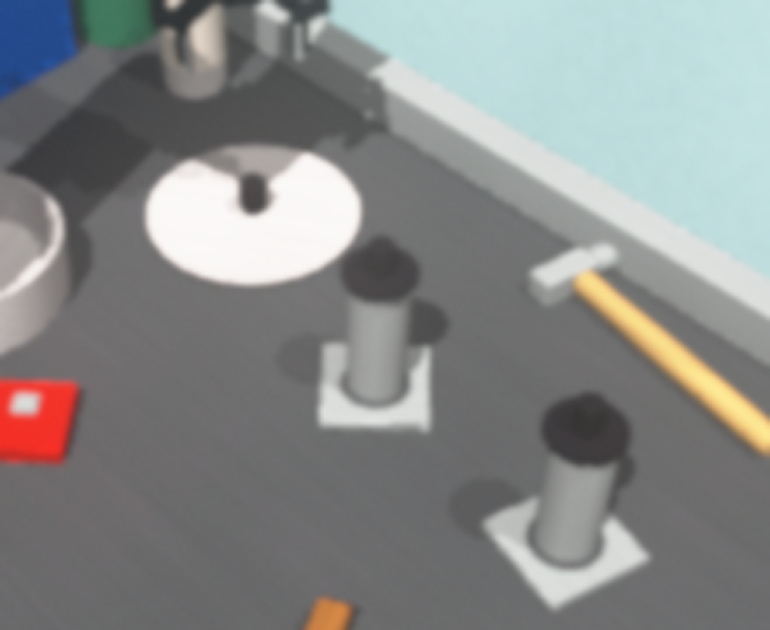

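View pics/t30.png

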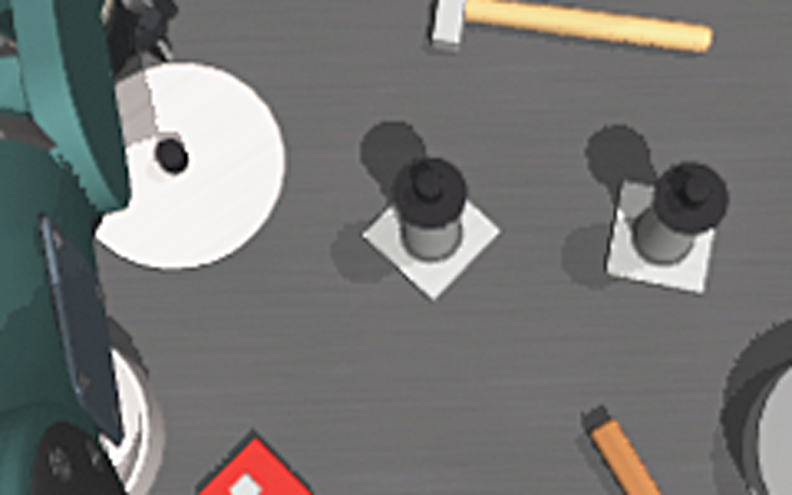

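Emit:
play_rows --rows '[3, -0.1, 0, 0, 0, 0, 0, 4, 0, 0, 0, 0, 0, 0, 4, 0, 0, 0, 0, 0, 0, 2, 0, 0, 0, 0, 0, 0, 1, 0, 0, 0, 0, 0, 0, 0, 0, 0, 0, 0, 0, 0, 0, 0, 0, 0, 0, 0, 255, 0, 0, 0, 0, 0, 0, 255, 0, 0, 0, 0, 0, 0, 255, 0, 0, 0, 0, 0, 0, 255, 0, 0, 0, 0, 0, 0, 255, 0, 0, 0, 0, 0, 0, 255]' --force 50

```text
time_s: 52.25
tool_pos: [0.7364, 0.2552, 0.0399]
orientation: [0.329, 0.628, 0.327, -0.625]
ft_force: [0.3, -2.0, 6.8]
gripper_width: 0.307
```

Emit:
play_rows --rows '[0, 0, 0, 0, 0, 0, 255, -0.3, 0, 0, 0, 0, 0, 255, -0.5, 0, 0, 0, 0, 0, 255, -1, 0, 0, 0, 0, 0, 255, -2, 0, 0, 0, 0, 0, 255, -3, 0, 0, 0, 0, 0, 255, -3, 0, 0, 0, 0, 0, 255, -3, 0, 0, 0, 0, 0, 255, -2, 0, 0, 0, 0, 0, 255, -0.5, 0, 0, 0, 0, 0, 255, 0, 0, 0, 0, 0, 0, 255]'

```text
time_s: 53.35
tool_pos: [0.7348, 0.2554, 0.192]
orientation: [0.329, 0.628, 0.327, -0.625]
ft_force: [-0.3, -0.6, -3.4]
gripper_width: 0.307
```

```bash
python3 - <<'E'
from fit import *
snap("side","s31",(170,30,390,260),3.2)
goto((.4828,.3563,.18),down(-.61))
E
```

```text
pos [0.7341 0.2552 0.1904] t 53.4 shift cm [  1.01 -26.41   6.02] turn [ 0.003  0.    -0.001] w 0.308 F [ 0.2 -0.1 -3.1]
```

View pics/s31.png

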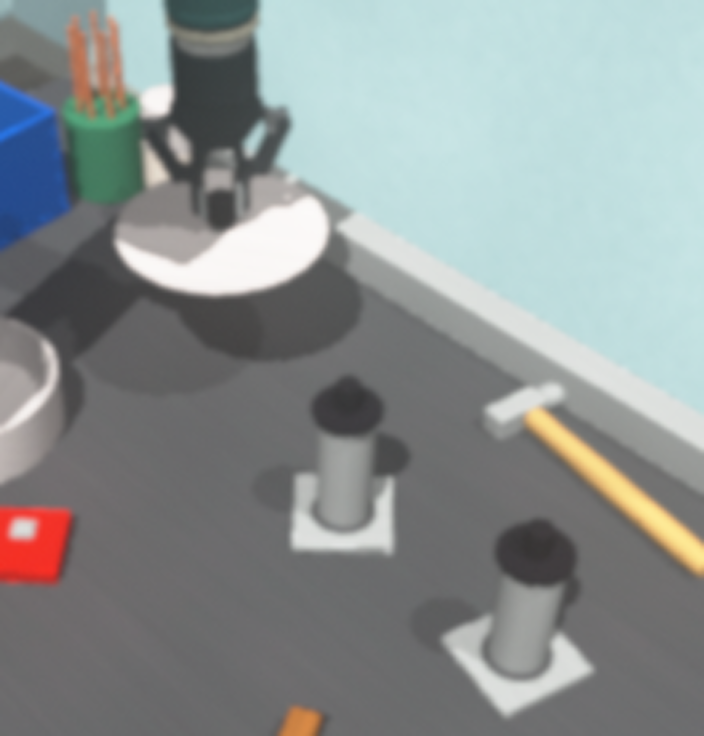

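Emit:
play_rows --rows '[0, -1.5, 0.3, 0, 0, 0, 255, 0, -3, 0.7, 0, 0, 0, 255, 0, -4, 0.9, 0, 0, 0, 255, 0, -4, 0.9, 0, 0, 0, 255, 0, -4, 0.9, 0, 0, 0, 255, 0, -4, 0.9, 0, 0, 0, 255, 0, -3.4, 0.8, 0, 0, 0, 255, 0, -2, 0.4, 0, 0, 0, 255, 0, -0.5, 0.2, 0, 0, 0, 255, 0, 0, 0, 0, 0, 0, 255, 0, 0, 0, 0, 0, 0, 255]'

```text
time_s: 54.5
tool_pos: [0.4849, 0.3562, 0.1902]
orientation: [0.328, 0.627, 0.327, -0.626]
ft_force: [0.4, 0.5, -2.5]
gripper_width: 0.306
```

```bash
python3 - <<'E'
from fit import *
goto((.4828,.3563,.115),down(-.61))
E
```

```text
pos [0.4849 0.3562 0.1902] t 54.5 shift cm [ 7.52 -0.2   0.12] turn [ 0.003 -0.001 -0.003] w 0.306 F [ 0.4  0.5 -2.5]
```

Emit:
play_rows --rows '[2, -0.2, 0.1, 0, 0, 0, 255, 3, 0, 0, 0, 0, 0, 255, 1.5, 0, 0, 0, 0, 0, 255, 0.6, 0, 0, 0, 0, 0, 255, 0, 0, 0, 0, 0, 0, 255, 0, 0, 0, 0, 0, 0, 255]'

```text
time_s: 55.1
tool_pos: [0.4828, 0.3569, 0.1201]
orientation: [0.328, 0.628, 0.327, -0.626]
ft_force: [0.5, 0.5, -3.1]
gripper_width: 0.305
```

```bash
python3 - <<'E'
from fit import *
goto((.4828,.3563,.096),down(-.61))
snap("side","s32",(100,70,220,190),5.5)
snap("top","t32",(80,170,200,270),5.5)
E
```

```text
pos [0.4828 0.3569 0.1201] t 55.1 shift cm [2.41 0.03 0.05] turn [ 0.003 -0.002 -0.003] w 0.305 F [ 0.5  0.5 -3.1]
```

View pics/s32.png

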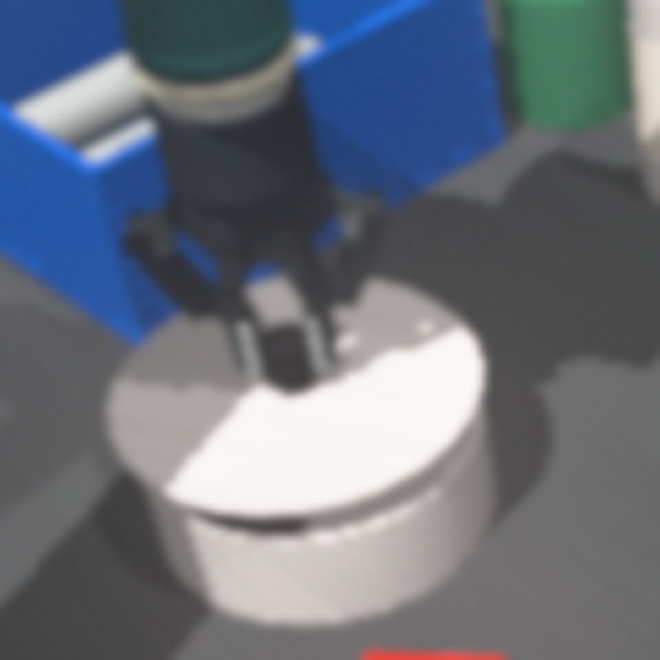

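View pics/t32.png

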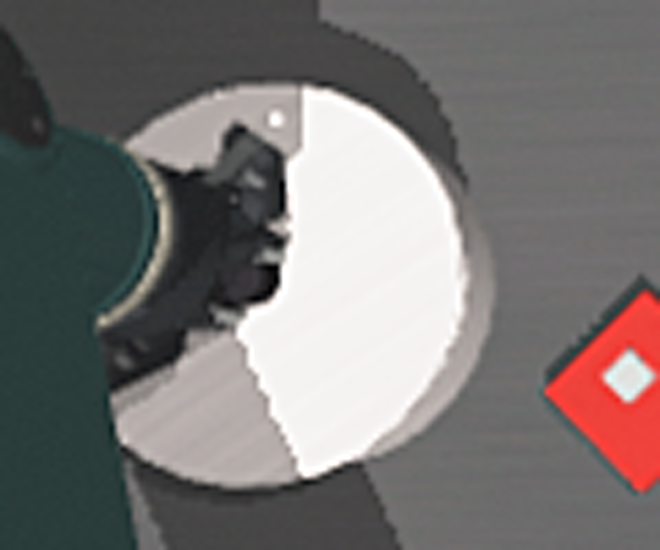

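Emit:
play_rows --rows '[0.7, 0, 0, 0, 0, 0, 255, 0.5, 0, 0, 0, 0, 0, 255, 0.3, 0, 0, 0, 0, 0, 255, 0.2, 0, 0, 0, 0, 0, 255, 0.2, 0, 0, 0, 0, 0, 255, 0, 0, 0, 0, 0, 0, 255, 0, 0, 0, 0, 0, 0, 255]'

```text
time_s: 55.9
tool_pos: [0.4815, 0.3568, 0.1004]
orientation: [0.328, 0.627, 0.327, -0.626]
ft_force: [-0.8, 0.9, -3.5]
gripper_width: 0.309
```

Emit:
play_rows --rows '[0.2, 0, 0, 0, 0, 0, 255, 0.2, 0, 0, 0, 0, 0, 255, 0.1, 0, 0, 0, 0, 0, 255, 0, 0, 0, 0, 0, 0, 255, 0, 0, 0, 0, 0, 0, 255]'

```text
time_s: 56.4
tool_pos: [0.4815, 0.3568, 0.0959]
orientation: [0.328, 0.627, 0.327, -0.626]
ft_force: [-1.4, -1.5, 3.0]
gripper_width: 0.303
```

Contact at the expected seated height. Release and rise.

Emit:
play_rows --rows '[0, 0, 0, 0, 0, 0, 0, 0, 0, 0, 0, 0, 0, 0, 0, 0, 0, 0, 0, 0, 0, 0, 0, 0, 0, 0, 0, 0, 0, 0, 0, 0, 0, 0, 0, -1, 0, 0, 0, 0, 0, 0, -3, 0, 0, 0, 0, 0, 0, -4, 0, 0, 0, 0, 0, 0, -4, 0, 0, 0, 0, 0, 0, -3, 0, 0, 0, 0, 0, 0, 0, 0, 0, 0, 0, 0, 0]'

```text
time_s: 57.5
tool_pos: [0.4839, 0.3585, 0.2515]
orientation: [0.328, 0.631, 0.327, -0.622]
ft_force: [1.3, 0.7, 0.6]
gripper_width: 0.998
```

```bash
python3 - <<'E'
from fit import *
D=[(circ(.483,.3565,.066,.1)+[.002,-.002,0],(0,255,0))]
goto((.4828,.3563,.096),down(-.61))
snap("side","s33",(100,90,380,280),2.8)
snap("side","s33b",(100,100,220,200),5.5,D)
snap("top","t33",(80,90,350,270),2.9)
E
```

```text
pos [0.4839 0.3585 0.2515] t 57.5 shift cm [15.55 -0.06  0.4 ] turn [ 0.003 -0.01  -0.006] w 0.998 F [1.3 0.7 0.6]
```

View pics/s33.png

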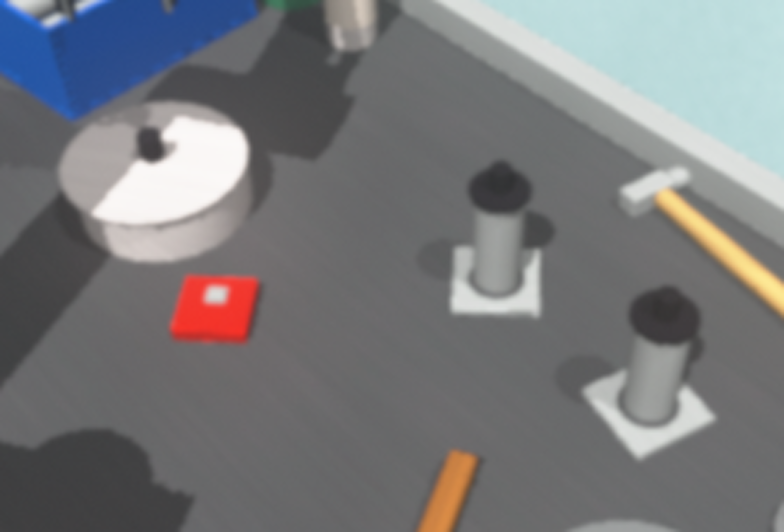

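View pics/s33b.png

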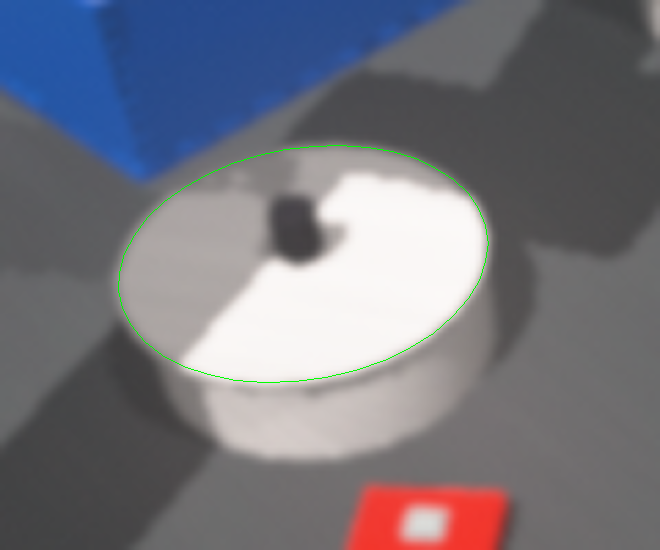

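View pics/t33.png

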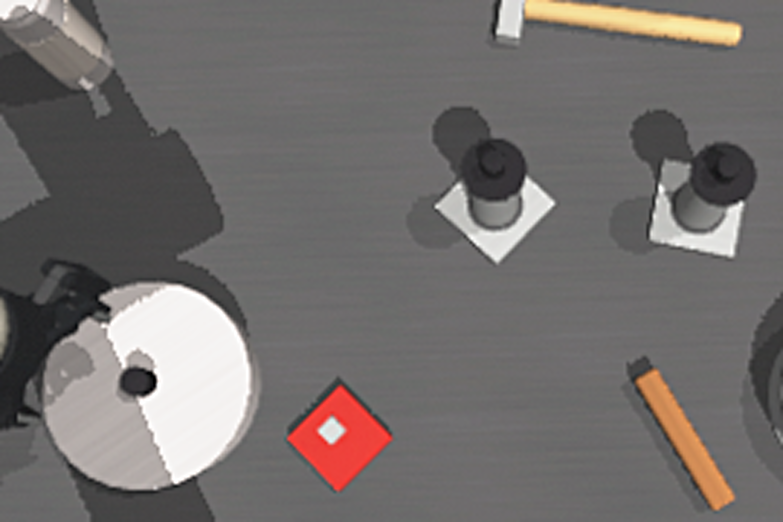

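Emit:
play_rows --rows '[0, 0, 0, 0, 0, 0, 0, 0, 0, 0, 0, 0, 0, 0, 0, 0, 0, 0, 0, 0, 0, 0, 0, 0, 0, 0, 0, 0, 0, 0, 0, 0, 0, 0, 0]'

```text
time_s: 58.15
tool_pos: [0.4811, 0.3568, 0.2451]
orientation: [0.328, 0.627, 0.327, -0.626]
ft_force: [-0.6, -0.1, 0.2]
gripper_width: 0.997
```

```bash
python3 - <<'E'
from fit import *
print(job.job_done())
E
```

```text
the job is handed in; nothing more can be done
None
```

I finished the task and handed the job in at about 58 s; no verdict is reported. I took the lid off, laid it flat on the bench, stood the two posts upright (the third was absent) and capped both. I left the spare cap in the tub and put the lid back.

- **Posts and caps:** in the last pictures, taken before I handed in, both posts stood upright with their caps level on the rims.
- **Lid:** its outline matched the drawn one for a fully seated, centred lid in the side view. The final height also agreed with where contact was felt.
- **Other things:** the magnet and wire brush looked untouched, and the gripper was open and clear of everything.
- **Disturbance:** after its cap went on, one post was pushed several millimetres to the side while the arm was over the lid. It stayed upright and capped, so I did not correct it.
- **Camera disagreement:** the two cameras and the arm's own readings differed by about 2–7 mm, 10 mm in one case. I allowed for this when lining up each cap and the lid; the plugs went in without resistance.

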